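Set the shop's sprung trap on its hair-trigger catch

ROBOT

A 6-joint arm with a two-finger parallel gripper is mounted at the origin on the work surface. World frame = base frame: x ahead of the robot, y to its left, z up, the work surface at z = 0. Lengths are in m, angles in rad, forces in N, time in s.
With the tool pointing down it reaches from about 0.225 to 0.875 m from the base axis. Payload 3.4 kg.
Tool frame: the origin (TCP) lies on the centre line of the jaws, within the pads' length; the fingertips stand 17 mm ahead of it and the grasp point (between the pads) lies 2 mm behind it (manip.finger_overhang is the distance from the TCP to the fingertips, in m); y points along the fingers, x is the direction in which the jaws open and shut, and the axes are right-handed (so a half turn about y gives the same grasp; the last joint's range is limited). The gripper opens to 85 mm and grips with 20 to 120 N. Pads are 22 mm wide; open, the fingers measure 114 mm over their backs; the gripper's body (76 mm by 85 mm) begins 54 mm behind the grasp point. The pads swing forward as they close: fully open they stand 13 mm farther back than shut.
Start: joints at [1.077, 0.276, 1.505, -0, 1.361, -0.121], TCP at [0.209, 0.536, 0.248] pointing down, gripper open.
Joint ranges: [-2.89, 2.89], [-0.75, 2.08], [0.22, 2.7], [-1.18, 4.32], [0.11, 2.71], [-2.7, 2.7]. Speed limits (rad/s): [2.57, 2.57, 3.14, 3.14, 3.14, 3.14].

INTERFACE

Orientations are given as a unit quaternion [w, x, y, z].
In Python, from rig import manip gives the robot as it stands.
- The arm moves only by the tool arm_command, never from a script. Its argument "commands" is a list of rows, each a list of 3 entries, a list of its own where there are three numbers: the finger opening in cm, from 0 to 8.54, then the shift along the world's x, y, z in cm, then the turn about the world's z in rad. A call has 1 to 12 rows; each row shifts and turns the commanded pose from where the row before left it; what a row does not reach is not made up. A row lasts 1/10 s, in which the tool goes at most 50 mm and 8.59 degrees, less where a joint would pass 70% of its speed; a pose out of reach is approached as far as the arm can. A call with a gripper value outside its range is refused whole. The fingers move at their own pace and stop on an object; "grip_force" is the grip in N (left out, the last holds). Time passes only in rows, so rows that do not move let the fingers close. It gives the time, the measured TCP pose, the force and the opening at its end, in the units of the state.
- manip.get_state(): the state, without advancing time (a new reading comes with each control period).
- manip.get_image(name): name is "scene" or "top" or "wrist"; returns a dict with "pixels" (384x512x3 uint8, red, green, blue), "range_z" (384x512 float32, m along the optical axis (not along the pixel's ray), 0 where there is no reading), "intrinsics" (3x3 intrinsics, pixels), "R" (3x3) and "t" (3): a world point X has camera coordinates R X + t. Camera axes: x right, y down, z forward; pixel columns grow to the right and rows downward; lengths in m; the calibration is good to about 2 mm. A picture is of the moment at which its call begins.
- manip.sign_off(): hands the job in, once; it reports no verdict.
The state is a dict: "clock": time; "qpos": joint angles; "qd": joint speeds; "effort": joint torques, N m; "position": TCP position; "ee_rot": TCP orientation; "contact_force": force on the tool from outside, world axes, zero at the start; "moment": the same for the moment, N m; "width": finger opening in m.
Only numpy, scipy, OpenCV 4.12 (cv2) and the standard library are available. Lean on these libraries where they do the work, as an engineer would, in place of code of your own. Each camera call takes 0.05 s, during which the arm holds its last target.

TASK

Set the sprung trap on the counter: take its wire arm by the wooden grip, draw it all the way over without ramming it into the board, slide it sideways along its axle until its end is home under the catch's lip, let the lip take the load and let go, so that the arm stays set. The catch is a hair trigger set at an unknown place along the board: feel for it gently, do not let the arm snap back at any time, and leave everything else where it stands.

Things in the scene. Friction and masses are not known exactly. Their poses are not given: they have to be found in the camera images.
- trap: Trap's wooden board, 260 x 260 x 14 mm, screwed down (fixed). Origin on its underside, below the axle's middle; z up, y along the axle to the catch's side, -x the way the arm is drawn; board x -130..130, y -120..140 mm. A rubber rest (top 41 mm above the counter) at x -45 stops the drawn arm; one (top 55) at x 43 lies under the fired arm.
- axle (a point): Centre of the arm's axle, 34 mm above the trap's origin. The axle runs along the trap's y. The grip bar's centre line circles it at 100 mm.
- axle_tube: Dark tube on the axle (11 mm across, 66 mm long) with the coil springs. It carries the wire arm and slides with it along the trap's y, 0 to 52 mm from the axle point, with about 0.8 N of friction; starts at 0 to 5 mm. Origin: middle of the tube.
- bail (a joint): Swing of the wire arm (rad). 0: fired, leaning 30 degrees up from the trap's +x; grows as it is drawn up and over to -x (elevation from +x = 30 degrees + this). Sprung back: 2.5 N at the grip at 0, 8 N drawn. Meets the rubber rest at about 2.39. To pass sideways under the catch's lip: 2.30 or more (2.34 is mid gap). Hooked it reads about 2.26.
- bail_grip (a point): Middle of the round wooden grip (14 mm across, 36 mm long) on the arm's cross bar, which lies along the trap's y. The arm is a U of 7 mm steel wire: its sides run to the axle 29 mm either side of the grip; the bar runs on to a plain end 44 mm from here to +y. There a 7 mm square toe stands out 15 mm, pointing down when drawn.
- catch_zone (a point): A fixed point of the trap: x -94, y 73, 60 mm above the counter, the middle of where the steel catch may be clamped. The catch stands on the board, 24 mm wide in x: a 4 mm lip reaching to -y, 72 to 76 mm above the counter, over the drawn bar; below it a heel. The heel's face is within 18 mm of this point's y (not measured): 11 to 47 mm of tube travel.
- rail_end (a point): Fixed point at the catch zone's far end (y 91 mm). How the catch works: slid to +y, the arm is home when its toe touches the heel, with 4 mm of bar under the lip. From about 2 N on the heel the catch leans away against a light spring; pushed about 2 mm (about 4 N) it no longer holds the bar. The brass treadle at its +y side trips it at about 1 N.
- coupling: Grey pipe coupling, tube 42 mm across and high, standing on the board; origin under its centre. Bystander.
- reducer: White stepped pipe reducer, 32 mm across, 36 mm high, on the board; origin under its centre. Bystander.
- nut_box: Cardboard box 55 x 40 x 30 mm on the board; origin under its centre. Bystander.
- tee: Grey pipe tee 100 x 90 mm, 51 mm high, lying on the counter. Bystander.
- screw_jar: Clear jar 68 mm across, 85 mm high, standing on the counter. Bystander.
- wrench: Steel wrench, 130 mm long, lying on the counter. Bystander.
- parts_tray: Open grey tray 150 x 110 x 50 mm on the counter. Bystander.
- tape_roll: White roll 90 mm across, 25 mm high, lying on the counter. Bystander.

How it is judged:
By the outcome, as a careful person would: the job done as asked, in the order asked, and still so for the second after the job is handed in, with the robot touching nothing.
It also fails if it takes over 48 s, if anything falls off the work surface, if the arm or the gripper's body presses on something with over 40 N, if the wrist force passes 120 N, or if a joint passes its speed limit or range.

## Working session

There is one attempt and no reset: what is moved stays moved. The work goes in short steps, Python scripts to look and compute and a tool call to move; the robot and the scene stay as the last step left them, time stands still between calls to the robot, and variables do not carry over. Pictures are saved under pics/ and viewed, and the job is handed in when it is done.

Besides the shell and the picture viewer there is one more tool, called after "Emit:" as name([rows], argument=value, ...), one row to a line, values as JSON. arm_command: Moves the arm, as the interface text tells. Its arguments: {"type":"object","properties":{"commands":{"type":"array"},"grip_force":{"type":"number"}},"required":["commands"]}

```bash
ls; mkdir -p pics; python3 - <<'E'
from rig import manip
import cv2,numpy as np
print(manip.get_state())
for n in ["scene","top","wrist"]:
    im=manip.get_image(n)
    np.savez(f"pics/{n}0.npz",**im)
    cv2.imwrite(f"pics/{n}0.png",cv2.cvtColor(cv2.resize(im["pixels"],(800,600)),cv2.COLOR_RGB2BGR))
    print(n,im["intrinsics"],im["R"],im["t"])
E
```

```text
pics
{'clock': 0.0, 'qpos': array([ 1.07700163e+00,  2.76608188e-01,  1.50613134e+00, -1.43717972e-05,
        1.36065237e+00, -1.20995876e-01]), 'qd': array([-0.00042986, -0.00043902,  0.0002539 , -0.00024819,  0.00058403,
       -0.00148   ]), 'effort': array([-2.88664320e-03, -4.16776192e+01, -2.45808059e+01, -3.94244071e-04,
        1.12857428e-02, -2.05901536e-06]), 'position': array([0.20920689, 0.53507589, 0.24743284]), 'ee_rot': array([-0.58370201,  0.58429608,  0.39811617, -0.39924126]), 'contact_force': array([-0.67635306,  0.85255026, -0.28136182]), 'moment': array([-0.00022816,  0.03936774, -0.01425734]), 'width': 0.08522735210017116}
scene [[411.62165111   0.         254.19499145]
 [  0.         411.62165111 191.66740453]
 [  0.           0.           1.        ]] [[-0.70543388  0.70863724  0.01401058]
 [ 0.58961313  0.59768857 -0.54325383]
 [-0.39334386 -0.37496884 -0.83945159]] [ 0.3991939  -0.2601838   1.49257459]
top [[414.24537146   0.         259.84721168]
 [  0.         414.24537146 194.66628798]
 [  0.           0.           1.        ]] [[-0.00820743 -0.99979626 -0.01844111]
 [-0.98662451  0.01109901 -0.16263113]
 [ 0.16280267  0.01685967 -0.98651459]] [-0.02023522  0.56597849  1.62772204]
wrist [[324.78745501   0.         249.91941904]
 [  0.         324.78745501 193.80414312]
 [  0.           0.           1.        ]] [[ 0.3631716   0.93172154 -0.00116551]
 [ 0.89737945 -0.34944851  0.26943619]
 [ 0.25063222 -0.09889748 -0.96301754]] [-0.5747875  -0.03460565  0.37819184]
```

View pics/scene0.png

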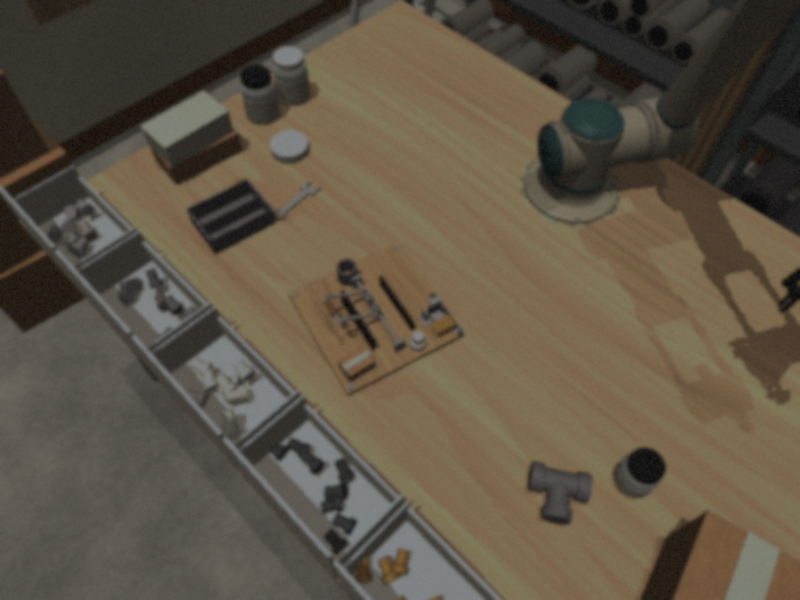

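View pics/top0.png

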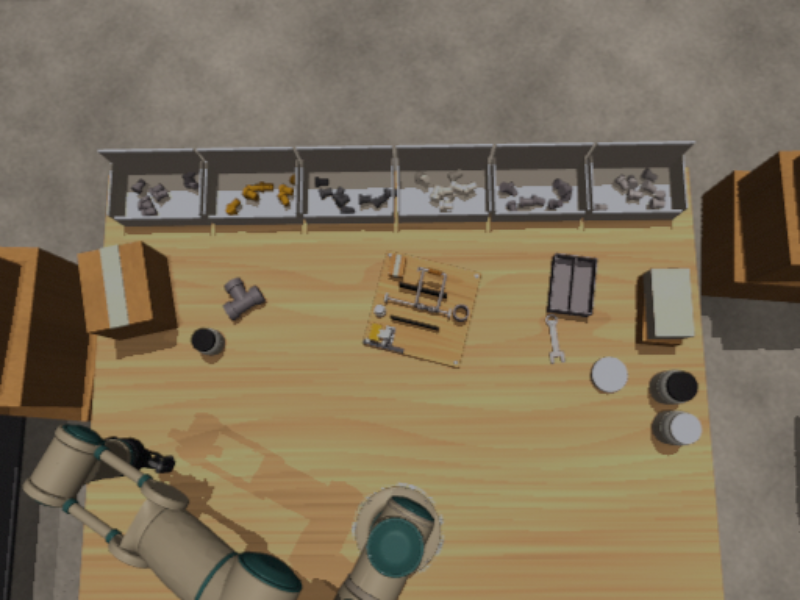

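View pics/wrist0.png

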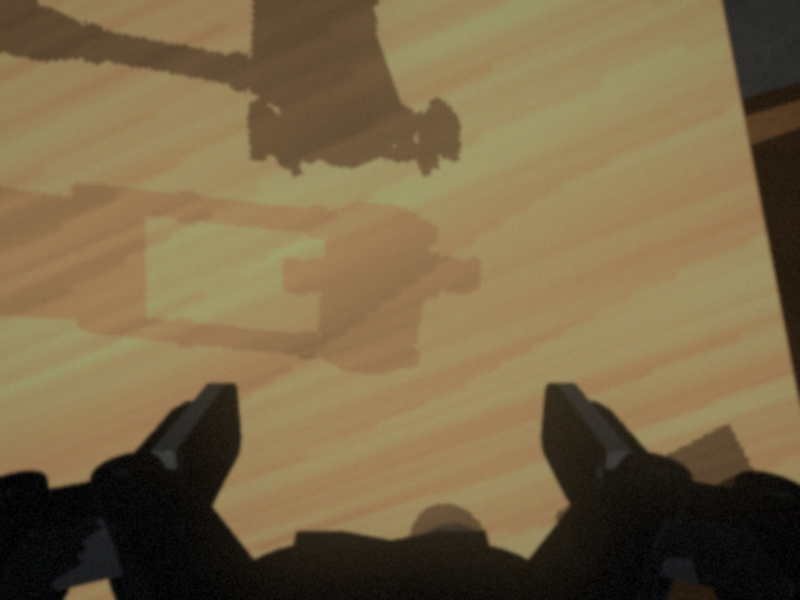

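```bash
cat > h.py <<'E'
import numpy as np,cv2
def load(f): return dict(np.load(f))
def w(im,u,v,z=None,h=None):
    """pixel->world, via depth or plane height h"""
    K,R,t=im["intrinsics"],im["R"],im["t"]
    d=np.linalg.inv(K)@np.array([u,v,1.]); c=-R.T@t; r=R.T@d
    if h is not None: return c+r*(h-c[2])/r[2]
    if z is None: z=im["range_z"][int(round(v)),int(round(u))]
    return c+r*z
def p(im,X):
    q=im["K"] if 0 else im["intrinsics"]@(im["R"]@np.asarray(X)+im["t"]); return q[:2]/q[2]
def cloud(im):
    K,R,t=im["intrinsics"],im["R"],im["t"]; H,W=im["range_z"].shape
    v,u=np.mgrid[:H,:W]; d=np.stack([u,v,np.ones_like(u)],-1)@np.linalg.inv(K).T
    return (d*im["range_z"][...,None]-t)@R
E
python3 - <<'E'
from h import *
a=load("pics/top0.npz"); 
c=a["pixels"][155:240,225:315]; cv2.imwrite("pics/topc.png",cv2.cvtColor(cv2.resize(c,None,fx=6.5,fy=6.5,interpolation=cv2.INTER_CUBIC),cv2.COLOR_RGB2BGR))
s=load("pics/scene0.npz")
c=s["pixels"][150:260,175:305]; cv2.imwrite("pics/scenec.png",cv2.cvtColor(cv2.resize(c,None,fx=5.4,fy=5.4,interpolation=cv2.INTER_CUBIC),cv2.COLOR_RGB2BGR))
for u,v in [(390,253),(480,273),(460,367),(364,346)]: print(w(a,u*.64,v*.64,h=.014))
from scipy.spatial.transform import Rotation as R
print(R.from_quat([0.58429608,  0.39811617, -0.39924126,-0.58370201]).as_matrix())
E
```

```text
[0.71012412 0.0164718  0.014     ]
[ 0.65261243 -0.22209978  0.014     ]
[ 0.40449625 -0.16372784  0.014     ]
[0.46156287 0.08545989 0.014     ]
[[ 3.64219872e-01 -8.40416831e-04 -9.31312611e-01]
 [ 9.31311274e-01 -1.59097147e-03  3.64220785e-01]
 [-1.78778907e-03 -9.99998381e-01  2.03226243e-04]]
```

View pics/topc.png

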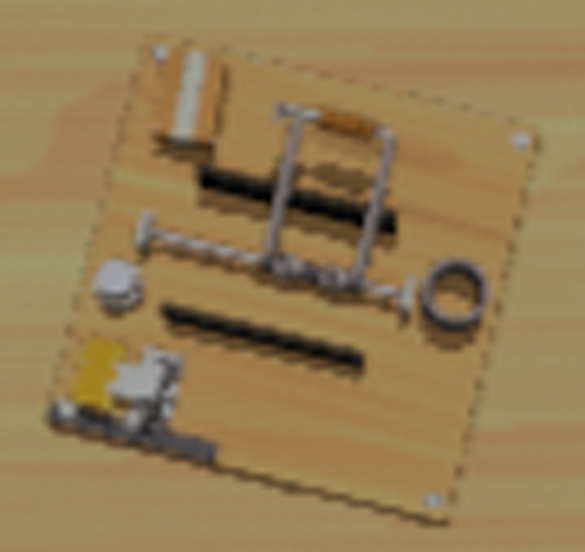

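View pics/scenec.png

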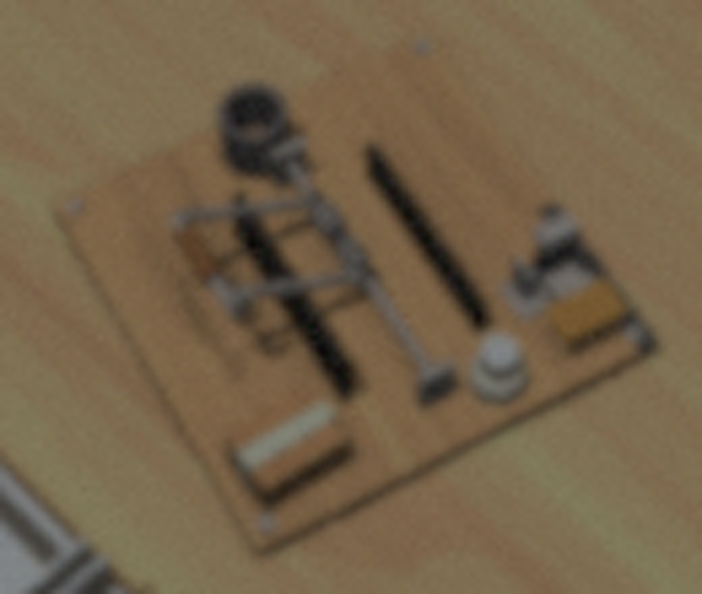

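Emit:
arm_command([
  [8.5,[2,-3.3,0.4],-0.08],
  [8.5,[2,-3.3,0.4],-0.08],
  [8.5,[2,-3.3,0.4],-0.08],
  [8.5,[2,-3.3,0.4],-0.08],
  [8.5,[2,-3.3,0.4],-0.08],
  [8.5,[2,-3.3,0.4],-0.08],
  [8.5,[2,-3.3,0.4],-0.08],
  [8.5,[2,-3.3,0.4],-0.08],
  [8.5,[2,-3.3,0.4],-0.08],
])

```text
clock: 1.05
position: [0.3898, 0.2371, 0.2844]
ee_rot: [0.687, -0.687, -0.166, 0.166]
contact_force: [-0.0, 0.2, 0.3]
width: 0.0847
```

Emit:
arm_command([
  [8.5,[2,-3.3,0.4],-0.08],
  [8.5,[2,-3.3,0.4],-0.08],
  [8.5,[2,-3.3,0.4],-0.08],
  [8.5,[2,-3.3,0.4],-0.08],
  [8.5,[2,-3.3,0.4],-0.08],
  [8.5,[2,-3.3,0.4],-0.08],
  [8.5,[2,-3.3,0.4],-0.08],
  [8.5,[2,-3.3,0.4],-0.08],
  [8.5,[2,-3.3,0.4],-0.08],
  [8.5,[0,0,0],0],
])

```text
clock: 2.05
position: [0.5719, -0.0628, 0.3196]
ee_rot: [-0.701, 0.703, -0.087, 0.088]
contact_force: [-0.3, 0.4, -0.4]
width: 0.0854
```

```bash
cat > snap.py <<'E'
from rig import manip
from h import *
import sys
from scipy.spatial.transform import Rotation as Ro
tag=sys.argv[1]
im=manip.get_image("wrist"); np.savez(f"pics/{tag}.npz",**im)
cv2.imwrite(f"pics/{tag}.png",cv2.cvtColor(cv2.resize(im["pixels"],(800,600),interpolation=cv2.INTER_CUBIC),cv2.COLOR_RGB2BGR))
s=manip.get_state(); q=s["ee_rot"]; M=Ro.from_quat([q[1],q[2],q[3],q[0]]).as_matrix()
print(s["clock"],s["position"],"yaw",np.degrees(np.arctan2(M[1,0],M[0,0])),s["contact_force"],s["width"],"cam",-im["R"].T@im["t"],"toolz",M[:,2],M[2,1])
E
python3 snap.py w1
```

```text
2.1 [ 0.57029381 -0.06043753  0.31945714] yaw -14.024950447782953 [-0.50978263  0.19547464  0.26861425] 0.08489599555125454 cam [0.58765683 0.00434712 0.44476766] toolz [ 2.42344209e-01  9.70190310e-01 -2.16767969e-04] -0.9999995665382865
```

View pics/w1.png

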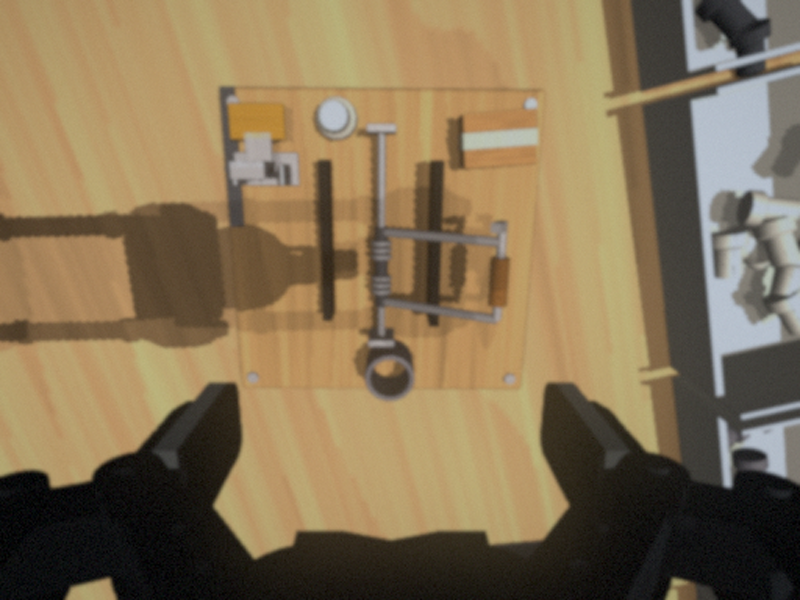

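```bash
python3 - <<'E'
from h import *
a=load("pics/w1.npz"); k=.64
print("corners", [w(a,u*k,v*k,h=.014).round(4) for u,v in [(543,90),(221,88),(242,388),(522,387)]])
C=cloud(a)
for n,(u,v) in dict(grip=(500,282),griptop=(500,260),gripbot=(500,304),lip=(252,170),lip2=(290,168),tread=(258,122),wood=(300,350),axle=(381,190),axle2=(381,270),red=(337,117),box=(500,140),coup=(372,372),toe=(498,228),post=(262,145),fixedwood=(440,350)).items():
    print(n,C[int(v*k),int(u*k)].round(4), w(a,u*k,v*k,h=.084).round(4))
c=a["pixels"][40:160,130:230]; cv2.imwrite("pics/w1c.png",cv2.cvtColor(cv2.resize(c,None,fx=5,fy=5,interpolation=cv2.INTER_CUBIC),cv2.COLOR_RGB2BGR))
E
```

```text
corners [array([0.7182, 0.0263, 0.014 ]), array([0.4724, 0.0896, 0.014 ]), array([ 0.4059, -0.1593,  0.014 ]), array([ 0.6573, -0.2217,  0.014 ])]
grip [ 0.6442 -0.0962  0.0903] [ 0.6451 -0.0985  0.084 ]
griptop [ 0.6473 -0.0807  0.0895] [ 0.6481 -0.0825  0.084 ]
gripbot [ 0.641  -0.112   0.0912] [ 0.642 -0.115  0.084]
lip [0.4922 0.0222 0.0753] [0.4945 0.0209 0.084 ]
lip2 [0.5076 0.0187 0.0198] [0.5202 0.0158 0.084 ]
tread [0.4984 0.0552 0.0401] [0.5082 0.0496 0.084 ]
wood [ 0.4685 -0.1368  0.0131] [ 0.4881 -0.1136  0.084 ]
axle [ 0.5749 -0.0151  0.0364] [ 0.5771 -0.0137  0.084 ]
axle2 [ 0.5591 -0.0765  0.0388] [ 0.563  -0.0687  0.084 ]
red [0.5574 0.0442 0.0497] [0.5604 0.0397 0.084 ]
box [ 0.6721 -0.0013  0.0442] [ 0.6636 -0.0013  0.084 ]
coup [ 0.5284 -0.1674  0.0277] [ 0.5364 -0.1444  0.084 ]
toe [ 0.6482 -0.056   0.0971] [ 0.6511 -0.0595  0.084 ]
post [0.4956 0.0398 0.0392] [0.5062 0.0349 0.084 ]
fixedwood [ 0.5908 -0.1671  0.0145] [ 0.591  -0.1396  0.084 ]
```

View pics/w1c.png

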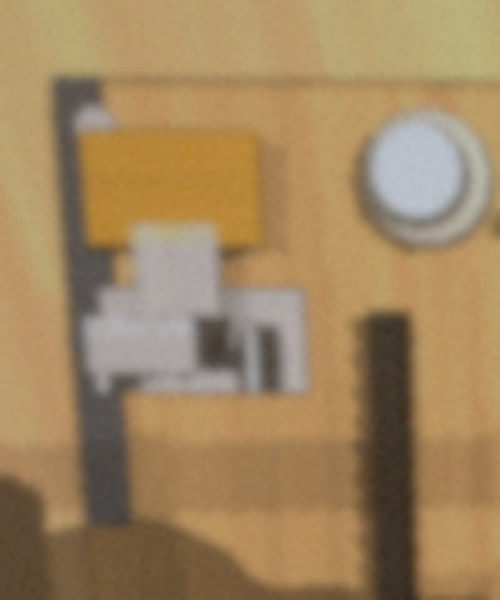

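```bash
python3 - <<'E'
from h import *
a=load("pics/w1.npz"); th=np.radians(-14.2); ex=np.array([np.cos(th),np.sin(th)]); ey=np.array([-ex[1],ex[0]]); o=np.array([.560,-.0757])
T=lambda X:np.r_[(X[:2]-o)@ex,(X[:2]-o)@ey]*1e3
for u,v in [(147,103),(170,103),(148,115),(170,115)]: print(T(w(a,u,v,h=.076)).round(1), "z",cloud(a)[v,u,2])
C=cloud(a); 
for v in range(98,122): print(v,[ (int(1000*C[v,u,2]),int(T(C[v,u])[1])) for u in (152,158,164)])
for u in (152,158,164): print([tuple(a["pixels"][v,u]) for v in range(108,120)])
for v0,u0,h in [(117*.64,337*.64,.036),]: print("reducer",T(w(a,u0,v0,h=.05)))
print("barend",T(w(a,498*.64,221*.64,h=.087)),"gripends",T(w(a,500*.64,258*.64,h=.091)),T(w(a,500*.64,306*.64,h=.091)))
E
```

```text
[-104.5   83.6] z 0.07586910749205203
[-79.4  83.6] z 0.05849527050581621
[-104.5   70.8] z 0.014992969786690883
[-80.2  70.8] z 0.016533001170987313
98 [(16, 89), (39, 89), (39, 89)]
99 [(16, 88), (39, 88), (40, 88)]
100 [(15, 87), (39, 86), (39, 86)]
101 [(17, 85), (40, 85), (41, 85)]
102 [(16, 84), (40, 84), (40, 84)]
103 [(76, 83), (75, 83), (68, 83)]
104 [(75, 82), (76, 82), (75, 82)]
105 [(74, 81), (75, 81), (74, 81)]
106 [(75, 80), (74, 80), (74, 80)]
107 [(74, 79), (75, 79), (75, 79)]
108 [(75, 78), (75, 78), (75, 78)]
109 [(75, 77), (76, 77), (74, 77)]
110 [(76, 76), (74, 76), (74, 76)]
111 [(75, 75), (74, 75), (75, 75)]
112 [(76, 74), (75, 74), (76, 74)]
113 [(75, 72), (77, 73), (74, 72)]
114 [(75, 71), (74, 71), (74, 71)]
115 [(40, 69), (16, 68), (15, 68)]
116 [(42, 68), (15, 67), (16, 67)]
117 [(41, 67), (17, 66), (14, 66)]
118 [(41, 66), (15, 64), (15, 64)]
119 [(14, 63), (14, 63), (13, 63)]
120 [(14, 62), (12, 62), (14, 62)]
121 [(13, 60), (13, 60), (13, 60)]
[(np.uint8(171), np.uint8(164), np.uint8(162)), (np.uint8(170), np.uint8(163), np.uint8(161)), (np.uint8(170), n
[... 1006 characters left out ...]
))]
[(np.uint8(174), np.uint8(165), np.uint8(164)), (np.uint8(171), np.uint8(165), np.uint8(163)), (np.uint8(171), np.uint8(165), np.uint8(162)), (np.uint8(173), np.uint8(166), np.uint8(164)), (np.uint8(170), np.uint8(165), np.uint8(162)), (np.uint8(170), np.uint8(165), np.uint8(162)), (np.uint8(162), np.uint8(155), np.uint8(153)), (np.uint8(163), np.uint8(153), np.uint8(152)), (np.uint8(168), np.uint8(161), np.uint8(158)), (np.uint8(168), np.uint8(159), np.uint8(152)), (np.uint8(169), np.uint8(149), np.uint8(130)), (np.uint8(173), np.uint8(139), np.uint8(101))]
reducer [-31.20260727 114.62835515]
barend [83.36772027 43.34029448] gripends [85.46516828 17.80874388] [ 87.5879893  -17.50433232]
```

Emit:
arm_command([
  [4,[1.5,-0.7,-2.5],0],
  [4,[1.5,-0.7,-2.5],0],
  [4,[1.5,-0.7,-2.5],0],
  [4,[1.5,-0.7,-2.5],0],
  [4,[1.4,-0.8,-2.5],-0.003],
  [4,[0,0,0],0],
])

```text
clock: 2.7
position: [0.642, -0.0936, 0.1908]
ee_rot: [0.702, -0.701, 0.089, -0.083]
contact_force: [-0.4, 0.2, 0.1]
width: 0.0402
```

```bash
python3 snap.py w2
```

```text
2.75 [ 0.64207723 -0.09329227  0.1930629 ] yaw -13.981739469962733 [0.206631   0.48172841 0.36019142] 0.039916044676159106 cam [ 0.65857946 -0.02692645  0.31615284] toolz [2.41615270e-01 9.70371997e-01 4.99176575e-04] -0.9999848348870641
```

View pics/w2.png

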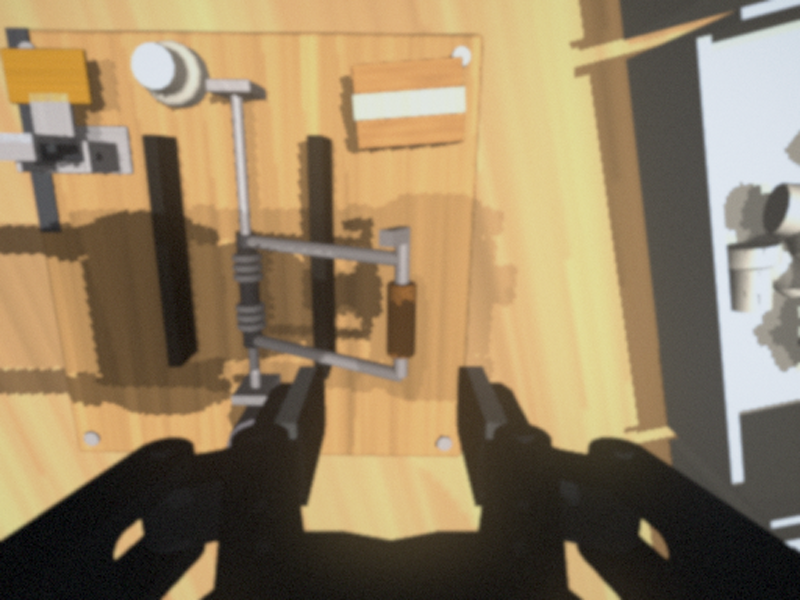

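```bash
python3 - <<'E'
from h import *
a=load("pics/w2.npz");k=.64
C=cloud(a)
m=(C[...,2]>.075)&(C[...,2]<.105)
for v in (290,305,318,330,345):
    r=[C[int(v*k),u] for u in range(230,285) if m[int(v*k),u]]
    r=np.array(r); print(v,len(r),r.mean(0).round(4) if len(r) else'', r[:,2].max() if len(r) else '')
b=load("pics/w1.npz")
# triangulate grip ends from two views
def tri(p1,p2):
    P=[x["intrinsics"]@np.c_[x["R"],x["t"]] for x in (b,a)]
    X=cv2.triangulatePoints(P[0],P[1],np.array(p1,float)*k,np.array(p2,float)*k); return (X[:3]/X[3]).ravel().round(4)
print(tri((500,258),(402,283)),tri((499,306),(401,356)))
print(w(a,402*k,283*k,h=.09),w(a,401*k,356*k,h=.09))
E
```

```text
290 19 [ 0.6476 -0.0827  0.089 ] 0.09102524886897499
305 19 [ 0.6458 -0.09    0.0887] 0.09095405174207898
318 19 [ 0.6444 -0.0959  0.089 ] 0.09136685894808436
330 19 [ 0.6429 -0.102   0.0886] 0.09107146647141615
345 19 [ 0.6412 -0.1088  0.0887] 0.09118143255279744
[ 0.6488 -0.0817  0.0815] [ 0.6402 -0.1147  0.089 ]
[ 0.64917487 -0.0798646   0.09      ] [ 0.64032745 -0.11447644  0.09      ]
```

Emit:
arm_command([
  [4,[0.25,-0.35,-3],0],
  [4,[0,0,-3],0],
  [4,[0,0,-2.5],0],
  [4,[0,0,-1.5],0],
  [4,[0,0,-1],0],
  [4,[0,0,0],0],
], grip_force=40)

```text
clock: 3.35
position: [0.6452, -0.0971, 0.0854]
ee_rot: [0.702, -0.702, 0.087, -0.086]
contact_force: [0.7, -0.2, 0.4]
width: 0.0399
```

```bash
python3 snap.py w3
```

```text
3.4 [ 0.64593473 -0.09745094  0.08625451] yaw -14.001143796472983 [-0.35877998 -0.71765137  0.58352703] 0.039879193709305115 cam [ 0.66099369 -0.03029739  0.21072096] toolz [2.41941171e-01 9.70290911e-01 1.34893276e-04] -0.9999997405828397
```

View pics/w3.png

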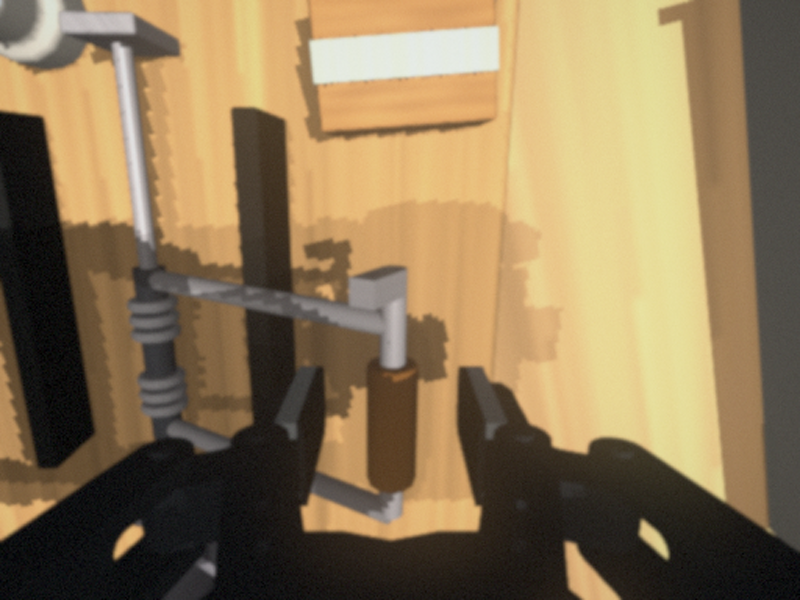

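Emit:
arm_command([
  [4,[0,0,-0.4],0],
  [3,[0,0,0],0],
  [2,[0,0,0],0],
  [1,[0,0,0],0],
  [0.5,[0,0,0],0],
  [0.5,[0,0,0],0],
], grip_force=40)

```text
clock: 4.0
position: [0.6456, -0.0978, 0.0815]
ee_rot: [0.702, -0.702, 0.087, -0.086]
contact_force: [-1.8, 0.6, 2.1]
width: 0.0127
```

```bash
python3 snap.py w4
```

```text
4.05 [ 0.64562157 -0.09783606  0.08153729] yaw -14.045253085523468 [-2.62555135  1.18682302  2.10322595] 0.012637636416081392 cam [ 0.66140819 -0.03097357  0.20688969] toolz [2.42688239e-01 9.70104324e-01 1.35601842e-04] -0.9999998626886831
```

View pics/w4.png

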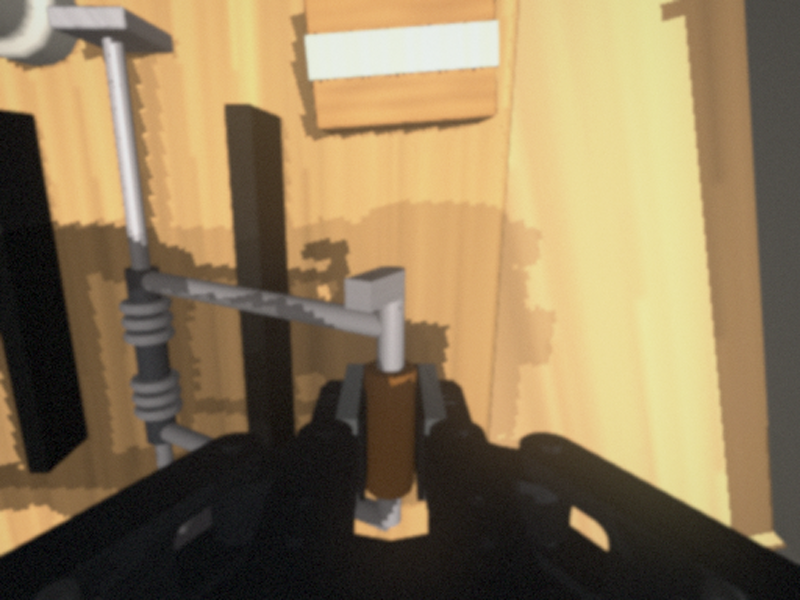

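```bash
cat > arc.py <<'E'
import numpy as np,sys
f0,f1,n=map(float,sys.argv[1:4]); th=np.radians(-14.2)
f=np.radians(np.linspace(f0,f1,int(n)+1)); x=10*np.cos(f); z=10*np.sin(f)
P=np.round(np.c_[x*np.cos(th),x*np.sin(th),z],2); D=np.diff(P,axis=0).round(2)
print(", ".join("[0.5, [%g, %g, %g], 0]"%tuple(d) for d in D)); print("net",(P[-1]-P[0]).round(2))
E
python3 arc.py 30 42 5;python3 arc.py 42 70 11;python3 arc.py 70 98 11
```

```text
[0.5, [-0.21, 0.05, 0.36], 0], [0.5, [-0.23, 0.06, 0.35], 0], [0.5, [-0.24, 0.06, 0.34], 0], [0.5, [-0.25, 0.06, 0.32], 0], [0.5, [-0.27, 0.07, 0.32], 0]
net [-1.2   0.3   1.69]
[0.5, [-0.29, 0.07, 0.32], 0], [0.5, [-0.31, 0.08, 0.31], 0], [0.5, [-0.32, 0.08, 0.3], 0], [0.5, [-0.34, 0.09, 0.28], 0], [0.5, [-0.34, 0.08, 0.26], 0], [0.5, [-0.36, 0.09, 0.25], 0], [0.5, [-0.37, 0.1, 0.23], 0], [0.5, [-0.37, 0.09, 0.22], 0], [0.5, [-0.39, 0.1, 0.2], 0], [0.5, [-0.39, 0.1, 0.18], 0], [0.5, [-0.4, 0.1, 0.16], 0]
net [-3.88  0.98  2.71]
[0.5, [-0.41, 0.1, 0.14], 0], [0.5, [-0.42, 0.11, 0.12], 0], [0.5, [-0.41, 0.1, 0.11], 0], [0.5, [-0.43, 0.11, 0.08], 0], [0.5, [-0.42, 0.11, 0.07], 0], [0.5, [-0.43, 0.11, 0.05], 0], [0.5, [-0.43, 0.11, 0.02], 0], [0.5, [-0.43, 0.11, 0.01], 0], [0.5, [-0.43, 0.1, -0.01], 0], [0.5, [-0.43, 0.11, -0.04], 0], [0.5, [-0.43, 0.11, -0.05], 0]
net [-4.67  1.18  0.5 ]
```

Emit:
arm_command([
  [0.5,[-0.21,0.05,0.36],0],
  [0.5,[-0.23,0.06,0.35],0],
  [0.5,[-0.24,0.06,0.34],0],
  [0.5,[-0.25,0.06,0.32],0],
  [0.5,[-0.27,0.07,0.32],0],
])

```text
clock: 4.55
position: [0.6347, -0.0951, 0.0987]
ee_rot: [-0.702, 0.702, -0.086, 0.087]
contact_force: [2.8, -1.5, -5.5]
width: 0.0127
```

```bash
cat > st.py <<'E'
from rig import manip
import numpy as np
s=manip.get_state(); th=np.radians(-14.2); ex=np.array([np.cos(th),np.sin(th)]); ey=np.array([-ex[1],ex[0]]); o=np.array([.560,-.0757])
p=s["position"]; F=s["contact_force"]; q=p[:2]-o
x,y,z=q@ex,q@ey,p[2]+.002-.034
f=np.arctan2(z,x); Fx,Fy,Fz=F[:2]@ex,F[:2]@ey,F[2]
print("t",s["clock"],"trap x,y,z mm",(1e3*np.array([x,y,z+.034])).round(1),"R %.1f phi %.1f bail %.3f"%(1e3*np.hypot(x,z),np.degrees(f),f-np.pi/6),"F trap",np.round([Fx,Fy,Fz],1),"rad %.1f tan %.1f"%(Fx*np.cos(f)+Fz*np.sin(f),-Fx*np.sin(f)+Fz*np.cos(f)),"w",s["width"].round(4),"M",s["moment"].round(2))
E
python3 st.py
```

```text
Traceback (most recent call last):
  File "st.py", line 7, in <module>
    print("t",s["clock"],"trap x,y,z mm",(1e3*np.array([x,y,z+.034])).round(1),"R %.1f phi %.1f bail %.3f"%(1e3*np.hypot(x,z),np.degrees(f),f-np.pi/6),"F trap",np.round([Fx,Fy,Fz],1),"rad %.1f tan %.1f"%(Fx*np.cos(f)+Fz*np.sin(f),-Fx*np.sin(f)+Fz*np.cos(f)),"w",s["width"].round(4),"M",s["moment"].round(2))
                                                                                                                                                                                                                                                                      ^^^^^^^^^^^^^^^^
AttributeError: 'float' object has no attribute 'round'
```

```bash
sed -i 's/s\["width"\].round(4)/round(s["width"],4)/' st.py; python3 st.py
```

```text
t 4.55 trap x,y,z mm [ 77.2  -0.5 100.7] R 102.0 phi 40.8 bail 0.189 F trap [ 3.1 -0.7 -5.5] rad -1.2 tan -6.1 w 0.0127 M [-0.1  -0.84 -0.09]
```

Emit:
arm_command([
  [0.5,[-0.29,0.07,0.32],0],
  [0.5,[-0.31,0.08,0.31],0],
  [0.5,[-0.32,0.08,0.3],0],
  [0.5,[-0.34,0.09,0.28],0],
  [0.5,[-0.34,0.08,0.26],0],
  [0.5,[-0.36,0.09,0.25],0],
])

```text
clock: 5.15
position: [0.6166, -0.0907, 0.1172]
ee_rot: [-0.702, 0.702, -0.084, 0.089]
contact_force: [6.4, 0.5, -1.8]
width: 0.012
```

```bash
python3 st.py
```

```text
t 5.15 trap x,y,z mm [ 58.6  -0.6 119.2] R 103.4 phi 55.5 bail 0.445 F trap [ 6.1  2.  -1.8] rad 2.0 tan -6.1 w 0.012 M [-0.11 -1.23 -0.04]
```

Emit:
arm_command([
  [0.5,[-0.37,0.1,0.2],0],
  [0.5,[-0.37,0.09,0.19],0],
  [0.5,[-0.39,0.1,0.17],0],
  [0.5,[-0.39,0.1,0.15],0],
  [0.5,[-0.4,0.1,0.13],0],
  [0.5,[-0.41,0.1,0.14],0],
  [0.5,[-0.42,0.11,0.12],0],
])

```text
clock: 5.85
position: [0.5934, -0.0847, 0.131]
ee_rot: [-0.701, 0.702, -0.08, 0.093]
contact_force: [11.2, -0.5, 4.9]
width: 0.0126
```

```bash
python3 st.py; python3 snap.py w5
```

```text
t 5.85 trap x,y,z mm [ 34.6  -0.5 133. ] R 104.9 phi 70.8 bail 0.711 F trap [11.   2.3  4.9] rad 8.3 tan -8.7 w 0.0126 M [-0.32 -2.2  -0.09]
5.9 [ 0.59269156 -0.0845137   0.13143384] yaw -14.052688702028624 [ 8.06050472 -0.75288225  7.32025501] 0.01266714109602271 cam [ 0.60698913 -0.01730617  0.25629082] toolz [2.42811611e-01 9.70073450e-01 1.49949217e-04] -0.9998576286872665
```

View pics/w5.png

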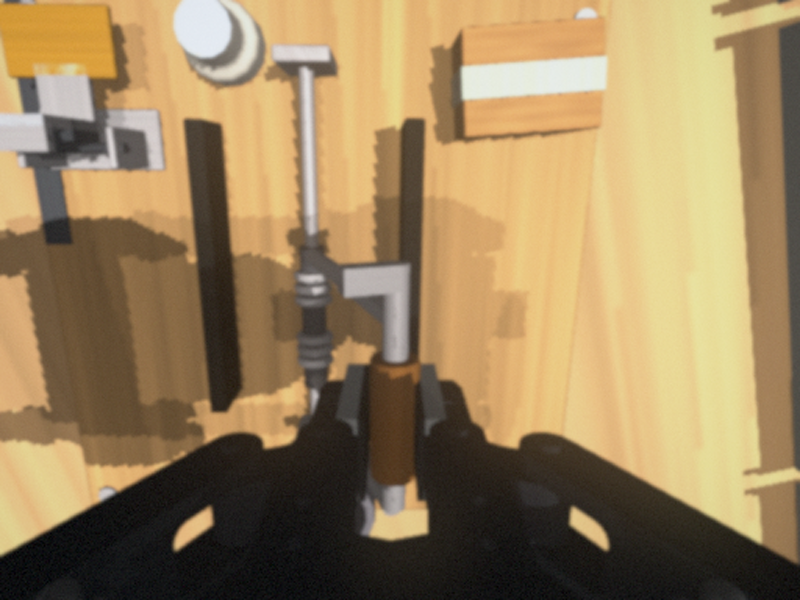

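Emit:
arm_command([
  [0.5,[0,0,0],0],
  [0.5,[0,0,0],0],
])

```text
clock: 6.1
position: [0.5928, -0.0845, 0.1314]
ee_rot: [-0.701, 0.702, -0.081, 0.092]
contact_force: [8.6, -1.6, 9.0]
width: 0.0126
```

```bash
python3 st.py
```

```text
t 6.1 trap x,y,z mm [ 34.   -0.5 133.4] R 105.0 phi 71.1 bail 0.718 F trap [8.8 0.6 9. ] rad 11.3 tan -5.4 w 0.0126 M [-0.15 -1.43 -0.1 ]
```

```bash
python3 - <<'E'
from h import *
th=np.radians(-14.2); ex=np.array([np.cos(th),np.sin(th)]); ey=np.array([-ex[1],ex[0]]); o=np.array([.560,-.0757])
T=lambda X:np.r_[(X[:2]-o)@ex*1e3,(X[:2]-o)@ey*1e3,X[2]*1e3].round(1)
for n,vs in (("w4",(375,390,410)),("w5",(375,390,410))):
    a=load(f"pics/{n}.npz");k=.64;C=cloud(a);print(n)
    for v in vs:
        print([T(C[int(v*k),int(u*k)]).tolist() for u in (380,388,395,402)])
    # wood & axle rod
    print("wood",[T(C[int(v*k),int(u*k)]).tolist() for u,v in ((600,250),(620,200),(470,250))],"rod",[T(C[int(v*k),int(u*k)]).tolist() for u,v in (((120,130),(132,210)) if n=="w4" else ((308,100),(310,200),(315,330)))])
E
```

```text
w4
[[84.8, 16.6, 89.2], [86.8, 17.0, 90.1], [88.3, 16.7, 89.4], [90.3, 16.8, 89.6]]
[[84.8, 13.0, 89.6], [86.8, 12.6, 88.7], [88.3, 13.2, 90.2], [90.3, 13.3, 90.3]]
[[84.8, 7.4, 89.8], [86.8, 8.1, 91.2], [88.4, 7.3, 89.6], [90.4, 7.1, 89.1]]
wood [[173.8, 33.3, -0.4], [179.0, 53.6, -0.6], [117.4, 35.7, 14.5]] rod [[0.8, 77.6, 36.5], [1.1, 52.5, 36.0]]
w5
[[30.8, 14.3, 133.4], [32.8, 14.4, 133.7], [34.4, 15.0, 135.1], [36.5, 14.5, 134.1]]
[[30.8, 10.6, 134.2], [32.8, 10.9, 134.7], [34.5, 10.7, 134.3], [36.5, 11.0, 135.1]]
[[30.8, 4.4, 133.5], [32.9, 4.6, 134.0], [34.5, 4.6, 134.0], [36.6, 4.5, 133.8]]
wood [[143.8, 24.6, -0.6], [149.5, 50.0, 1.3], [73.5, 27.0, 14.0]] rod [[1.8, 91.8, 37.2], [0.7, 52.2, 36.0], [0.9, -5.1, 38.5]]
```

Emit:
arm_command([
  [0.5,[-0.41,0.1,0],0],
  [0.5,[-0.41,0.11,0],0],
  [0.5,[-0.41,0.1,0],0],
  [0.5,[-0.41,0.11,0],0],
  [0.5,[-0.41,0.1,0],0],
  [0.5,[-0.41,0.1,0],0],
], grip_force=30)

```text
clock: 6.7
position: [0.5723, -0.0793, 0.1351]
ee_rot: [-0.701, 0.703, -0.077, 0.096]
contact_force: [10.2, -1.2, 25.8]
width: 0.013
```

```bash
sed -i 's/\.560,-\.0757/.561,-.0759/' st.py; cat > gz.py <<'E'
# bar centre from wrist depth (trap frame)
import sys
from h import *
th=np.radians(-14.2); ex=np.array([np.cos(th),np.sin(th)]); ey=np.array([-ex[1],ex[0]]); o=np.array([.561,-.0759])
a=load(f"pics/{sys.argv[1]}.npz");C=cloud(a)
P=C[238:272,244:258].reshape(-1,3); z=np.median(P[:,2])*1e3-6.5; x=np.median((P[:,:2]-o)@ex)*1e3
print("bar x %.1f z %.1f R %.1f phi %.1f bail %.3f"%(x,z,np.hypot(x,z-34),np.degrees(np.arctan2(z-34,x)),np.arctan2(z-34,x)-np.pi/6))
E
python3 st.py; python3 snap.py w6 >/dev/null; python3 gz.py w5; python3 gz.py w6
```

```text
t 6.7 trap x,y,z mm [ 11.8  -0.6 137.1] R 103.8 phi 83.5 bail 0.933 F trap [10.2  1.4 25.8] rad 26.8 tan -7.2 w 0.013 M [-0.28 -1.86 -0.04]
bar x 32.7 z 127.6 R 99.2 phi 70.8 bail 0.711
bar x 10.9 z 133.0 R 99.6 phi 83.7 bail 0.938
```

View pics/w6.png

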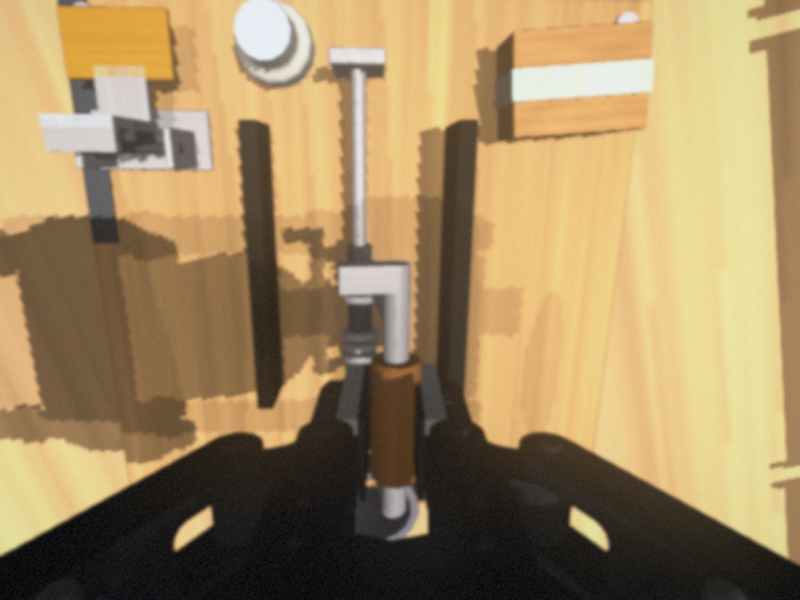

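Emit:
arm_command([
  [0.5,[-0.41,0.1,0.1],0],
  [0.5,[-0.41,0.11,0.1],0],
  [0.5,[-0.41,0.1,0.1],0],
  [0.5,[-0.41,0.11,0],0],
  [0.5,[-0.41,0.1,0],0],
], grip_force=30)

```text
clock: 7.25
position: [0.5478, -0.0731, 0.1347]
ee_rot: [-0.701, 0.702, -0.081, 0.092]
contact_force: [6.1, -0.1, 13.5]
width: 0.0125
```

```bash
python3 st.py; python3 snap.py w7 >/dev/null; python3 gz.py w7
```

```text
t 7.25 trap x,y,z mm [-13.5  -0.5 136.7] R 103.6 phi 97.5 bail 1.178 F trap [ 5.9  1.4 13.5] rad 12.6 tan -7.7 w 0.0125 M [-0.05 -1.18 -0.06]
bar x -14.2 z 133.0 R 100.0 phi 98.2 bail 1.190
```

```bash
python3 arc.py 98.2 123 10;python3 arc.py 123 147.5 10
```

```text
[0.5, [-0.42, 0.1, -0.07], 0], [0.5, [-0.41, 0.11, -0.09], 0], [0.5, [-0.4, 0.1, -0.11], 0], [0.5, [-0.41, 0.1, -0.13], 0], [0.5, [-0.39, 0.1, -0.14], 0], [0.5, [-0.39, 0.1, -0.16], 0], [0.5, [-0.38, 0.1, -0.18], 0], [0.5, [-0.38, 0.09, -0.19], 0], [0.5, [-0.36, 0.1, -0.22], 0], [0.5, [-0.36, 0.09, -0.22], 0]
net [-3.9   0.99 -1.51]
[0.5, [-0.34, 0.08, -0.24], 0], [0.5, [-0.34, 0.09, -0.26], 0], [0.5, [-0.32, 0.08, -0.27], 0], [0.5, [-0.31, 0.08, -0.28], 0], [0.5, [-0.29, 0.07, -0.3], 0], [0.5, [-0.29, 0.07, -0.31], 0], [0.5, [-0.27, 0.07, -0.32], 0], [0.5, [-0.26, 0.07, -0.34], 0], [0.5, [-0.25, 0.06, -0.34], 0], [0.5, [-0.23, 0.06, -0.36], 0]
net [-2.9   0.73 -3.02]
```

Emit:
arm_command([
  [0.5,[-0.42,0.1,-0.07],0],
  [0.5,[-0.41,0.11,-0.09],0],
  [0.5,[-0.4,0.1,-0.11],0],
  [0.5,[-0.41,0.1,-0.13],0],
  [0.5,[-0.39,0.1,-0.14],0],
  [0.5,[-0.39,0.1,-0.16],0],
  [0.5,[-0.38,0.1,-0.18],0],
  [0.5,[-0.38,0.09,-0.19],0],
  [0.5,[-0.36,0.1,-0.22],0],
  [0.5,[-0.36,0.09,-0.22],0],
])

```text
clock: 8.3
position: [0.5078, -0.063, 0.1173]
ee_rot: [-0.701, 0.702, -0.082, 0.091]
contact_force: [9.0, -0.5, 4.1]
width: 0.0125
```

```bash
python3 st.py; python3 snap.py w8 >/dev/null; python3 gz.py w8
```

```text
t 8.3 trap x,y,z mm [-54.7  -0.5 119.3] R 101.4 phi 122.7 bail 1.617 F trap [8.8 1.7 4.1] rad -1.3 tan -9.7 w 0.0125 M [-0.25 -1.84 -0.07]
bar x -55.4 z 118.0 R 100.7 phi 123.4 bail 1.630
```

View pics/w8.png

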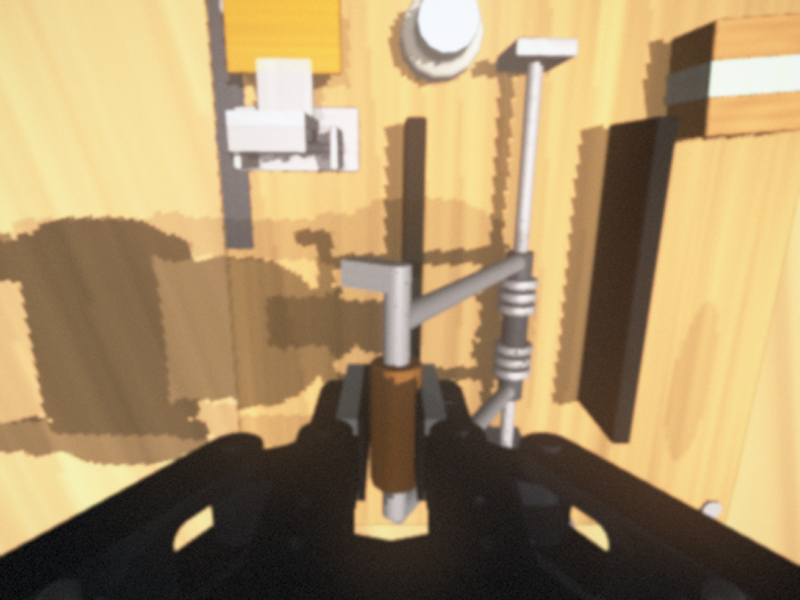

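Emit:
arm_command([
  [0.5,[-0.34,0.08,-0.24],0],
  [0.5,[-0.34,0.09,-0.26],0],
  [0.5,[-0.32,0.08,-0.27],0],
  [0.5,[-0.31,0.08,-0.28],0],
  [0.5,[-0.29,0.07,-0.3],0],
  [0.5,[-0.29,0.07,-0.31],0],
  [0.5,[-0.27,0.07,-0.32],0],
  [0.5,[-0.26,0.07,-0.34],0],
  [0.5,[-0.25,0.06,-0.34],0],
])

```text
clock: 9.25
position: [0.4823, -0.0566, 0.0912]
ee_rot: [-0.701, 0.702, -0.081, 0.092]
contact_force: [8.3, -0.7, 8.9]
width: 0.0124
```

```bash
python3 st.py; python3 snap.py w9 >/dev/null; python3 gz.py w9
```

```text
t 9.25 trap x,y,z mm [-81.1  -0.6  93.2] R 100.4 phi 143.9 bail 1.987 F trap [8.2 1.3 8.9] rad -1.4 tan -12.0 w 0.0124 M [-0.21 -1.71 -0.04]
bar x -82.0 z 93.3 R 101.2 phi 144.1 bail 1.992
```

View pics/w9.png

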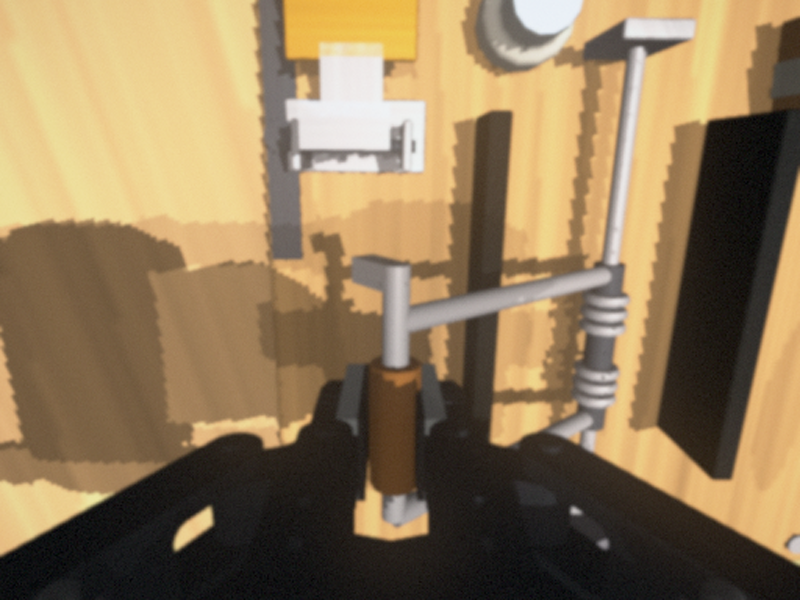

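```bash
python3 arc.py 144.1 158 7; python3 arc.py 158 164 6
```

```text
[0.5, [-0.2, 0.05, -0.28], 0], [0.5, [-0.18, 0.04, -0.29], 0], [0.5, [-0.17, 0.05, -0.3], 0], [0.5, [-0.16, 0.04, -0.3], 0], [0.5, [-0.16, 0.04, -0.31], 0], [0.5, [-0.14, 0.03, -0.31], 0], [0.5, [-0.13, 0.03, -0.32], 0]
net [-1.14  0.28 -2.11]
[0.5, [-0.06, 0.02, -0.17], 0], [0.5, [-0.06, 0.02, -0.16], 0], [0.5, [-0.06, 0.01, -0.16], 0], [0.5, [-0.05, 0.01, -0.17], 0], [0.5, [-0.05, 0.02, -0.17], 0], [0.5, [-0.05, 0.01, -0.16], 0]
net [-0.33  0.09 -0.99]
```

Emit:
arm_command([
  [0.5,[-0.2,0.05,-0.28],0],
  [0.5,[-0.18,0.04,-0.29],0],
  [0.5,[-0.17,0.05,-0.3],0],
  [0.5,[-0.16,0.04,-0.3],0],
  [0.5,[-0.16,0.04,-0.31],0],
  [0.5,[-0.14,0.03,-0.31],0],
  [0.5,[-0.13,0.03,-0.32],0],
  [0.5,[0,0,0],0],
])

```text
clock: 10.1
position: [0.4716, -0.0539, 0.07]
ee_rot: [-0.701, 0.702, -0.081, 0.092]
contact_force: [10.3, -0.1, 5.3]
width: 0.0126
```

```bash
python3 st.py; python3 snap.py w10 >/dev/null; python3 gz.py w10
```

```text
t 10.1 trap x,y,z mm [-92.   -0.6  72. ] R 99.5 phi 157.6 bail 2.227 F trap [10.   2.5  5.3] rad -7.2 tan -8.7 w 0.0126 M [-0.15 -1.61 -0.01]
bar x -93.0 z 74.0 R 101.2 phi 156.7 bail 2.212
```

View pics/w10.png

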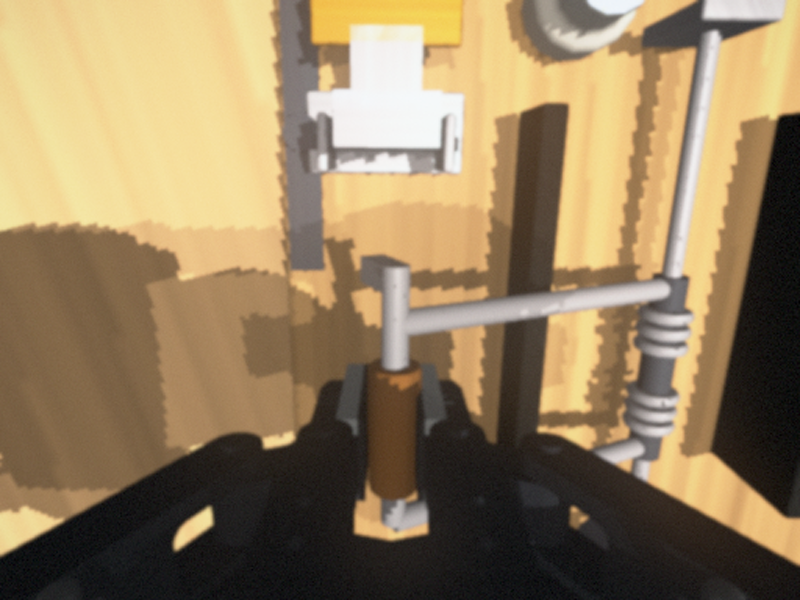

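Emit:
arm_command([
  [0.5,[0,0,-0.2],0],
  [0.5,[0,0,-0.2],0],
  [0.5,[0,0,-0.2],0],
  [0.5,[0,0,-0.2],0],
  [0.5,[0,0,-0.1],0],
  [0.5,[0,0,0],0],
])

```text
clock: 10.75
position: [0.4687, -0.0531, 0.0606]
ee_rot: [-0.701, 0.702, -0.083, 0.09]
contact_force: [5.2, 1.7, 9.9]
width: 0.0124
```

```bash
python3 st.py; python3 snap.py w11 >/dev/null; python3 gz.py w11
```

```text
t 10.75 trap x,y,z mm [-95.1  -0.6  62.6] R 99.3 phi 163.2 bail 2.326 F trap [4.6 2.9 9.9] rad -1.6 tan -10.9 w 0.0124 M [-0.01 -0.93 -0.05]
bar x -95.9 z 65.4 R 100.9 phi 161.9 bail 2.302
```

Emit:
arm_command([
  [0.5,[0,0,-0.1],0],
  [0.5,[0,0,-0.1],0],
  [0.5,[0,0,-0.05],0],
  [0.5,[0,0,0],0],
])

```text
clock: 11.2
position: [0.4679, -0.0529, 0.0576]
ee_rot: [-0.702, 0.702, -0.084, 0.089]
contact_force: [4.6, 0.7, 5.5]
width: 0.0123
```

```bash
python3 st.py; python3 snap.py w12 ; python3 gz.py w12; python3 - <<'E'
from h import *
a=load("pics/w12.npz");C=cloud(a);k=.64
th=np.radians(-14.2); ex=np.array([np.cos(th),np.sin(th)]); ey=np.array([-ex[1],ex[0]]); o=np.array([.561,-.0759])
T=lambda X:np.r_[(X[:2]-o)@ex*1e3,(X[:2]-o)@ey*1e3,X[2]*1e3].round(1).tolist()
print("wood",np.median(C[int(180*k):int(210*k),int(380*k):int(460*k),2]))
for u in (395,): print("bar",[(v,T(C[int(v*k),int(u*k)])) for v in range(262,372,12)])
for u in (360,385,410): print("catch",u,[(v,T(C[int(v*k),int(u*k)])) for v in range(80,180,8)])
E
```

```text
t 11.2 trap x,y,z mm [-95.9  -0.6  59.6] R 99.3 phi 165.0 bail 2.357 F trap [4.2 1.8 5.5] rad -2.7 tan -6.4 w 0.0123 M [ 0.06 -0.76 -0.  ]
11.25 [ 0.46785278 -0.05293052  0.05761038] yaw -14.041614054762805 [4.98687366 0.71275814 5.72714396] 0.012509216339534819 cam [0.48262769 0.01416681 0.18295497] toolz [2.42624634e-01 9.70120210e-01 2.53868546e-04] -0.99996965009937
bar x -96.9 z 62.9 R 101.1 phi 163.4 bail 2.328
wood 0.013691772614348122
bar [(262, [-96.1, 44.1, 57.7]), (274, [-96.3, 42.9, 66.9]), (286, [-96.2, 39.6, 65.8]), (298, [-96.2, 37.3, 67.2]), (310, [-96.2, 34.0, 66.5]), (322, [-96.2, 30.8, 66.2]), (334, [-96.2, 28.1, 66.5]), (346, [-96.2, 25.2, 67.4]), (358, [-96.1, 21.4, 65.9]), (370, [-96.1, 18.2, 65.4])]
catch 360 [(80, [-106.4, 92.5, 12.5]), (88, [-103.4, 82.1, 74.8]), (96, [-103.4, 80.7, 75.0]), (104, [-103.4, 79.2, 75.5]), (112, [-103.4, 77.8, 74.7]), (120, [-103.4, 76.3, 75.3]), (128, [-103.5, 74.8, 74.7]), (136, [-103.4, 73.0, 75.9]), (144, [-103.4, 71.5, 76.4]), (152, [-106.5, 71.0, 16.7]), (160, [-106.5, 68.6, 16.5]), (168, [-106.5, 66.3, 17.2]), (176, [-106.7, 63.8, 13.3])]
catch 385 [(80, [-98.6, 88.5, 40.8]), (88, [-98.4, 82.1, 75.5]), (96, [-98.4, 80.7, 75.0]), (104, [-98.4, 79.2, 75.9]), (112, [-98.4, 77.8, 74.8]), (120, [-98.4, 76.2, 76.6]), (128, [-98.4, 74.8, 74.7]), (136, [-98.4, 73.0, 75.8]), (144, [-98.4, 71.5, 75.1]), (152, [-98.6, 71.1, 15.7]), (160, [-98.6, 68.7, 15.9]), (168, [-98.6, 66.3, 17.2]), (176, [-98.6, 63.9, 14.8])]
catch 410 [(80, [-92.1, 88.6, 40.1]), (88, [-93.5, 82.1, 75.6]), (96, [-93.5, 80.6, 75.7]), (104, [-93.5, 79.2, 75.6]), (112, [-93.5, 77.7, 76.1]), (120, [-93.5, 76.2, 76.3]), (128, [-93.5, 74.8, 76.1]), (136, [-93.5, 73.0, 76.8]), (144, [-93.4, 71.5, 75.7]), (152, [-90.8, 71.1, 16.2]), (160, [-90.8, 68.7, 17.4]), (168, [-90.7, 66.3, 16.6]), (176, [-90.6, 63.9, 14.2])]
```

View pics/w12.png

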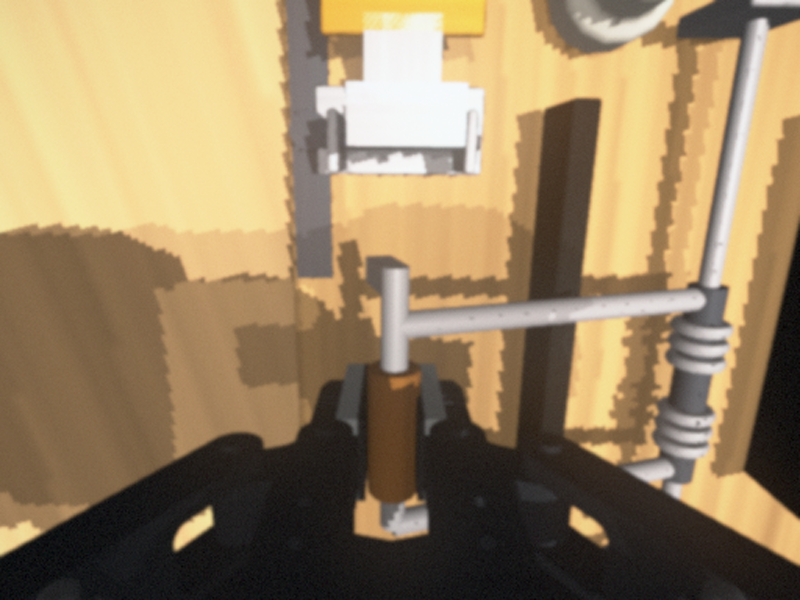

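Emit:
arm_command([
  [0.5,[0.05,0.19,0],0],
  [0.5,[0.05,0.2,0],0],
  [0.5,[0.05,0.19,0],0],
  [0.5,[0.05,0.19,0],0],
  [0.5,[0.05,0.2,0],0],
  [0.5,[0.05,0.19,0],0],
  [0.5,[0.05,0.19,0],0],
  [0.5,[0.05,0.2,0],0],
  [0.5,[0.05,0.19,0],0],
  [0.5,[0.05,0.19,0],0],
  [0.5,[0,0,0],0],
])

```text
clock: 12.35
position: [0.4728, -0.0339, 0.0576]
ee_rot: [-0.701, 0.702, -0.084, 0.089]
contact_force: [4.1, -2.4, 5.2]
width: 0.0123
```

```bash
cat > bar.py <<'E'
import sys
from h import *
a=load(f"pics/{sys.argv[1]}.npz");C=cloud(a);k=.64
th=np.radians(-14.2); ex=np.array([np.cos(th),np.sin(th)]); ey=np.array([-ex[1],ex[0]]); o=np.array([.561,-.0759])
P=np.stack([(C[...,:2]-o)@ex*1e3,(C[...,:2]-o)@ey*1e3,C[...,2]*1e3],-1)
col=P[:,251:257]
b=[(v,np.median(col[v],0).round(1).tolist()) for v in range(45,235,6)]
print("bar z",np.median([np.median(col[v,:,2]) for v in range(200,230,2)])-3.2)
for x in b: print(x)
E
python3 st.py; python3 snap.py w13;python3 st.py; python3 bar.py w13|head -1
```

```text
t 12.35 trap x,y,z mm [-95.8  19.1  59.6] R 99.2 phi 165.1 bail 2.357 F trap [ 4.6 -1.3  5.2] rad -3.1 tan -6.2 w 0.0123 M [-0.25 -0.67 -0.11]
12.4 [ 0.47278623 -0.0339406   0.05759508] yaw -14.016580635062228 [ 4.88606133 -0.48743773  4.15337421] 0.012580692906153447 cam [0.48757235 0.03324869 0.18288427] toolz [ 2.42205562e-01  9.70224878e-01 -3.89106682e-04] -0.9999703400432458
t 12.4 trap x,y,z mm [-95.8  19.   59.6] R 99.2 phi 165.0 bail 2.357 F trap [4.9 0.7 4.2] rad -3.6 tan -5.3 w 0.0126 M [-0.2  -0.66 -0.04]
bar z 62.906606503732036
```

View pics/w13.png

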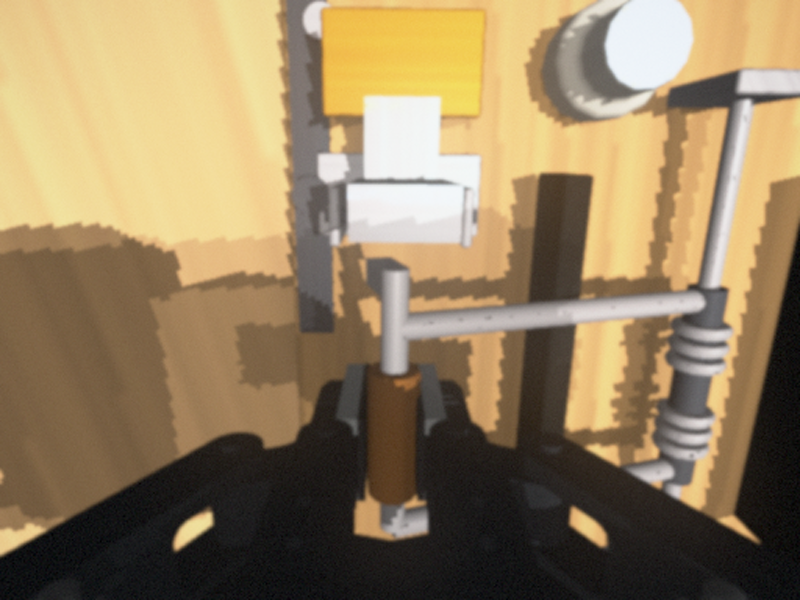

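Emit:
arm_command([
  [0.5,[0.02,0.1,0],0],
  [0.5,[0.03,0.1,0],0],
  [0.5,[0.02,0.09,0],0],
  [0.5,[0.03,0.1,0],0],
  [0.5,[0.02,0.1,0],0],
  [0.5,[0.03,0.09,0],0],
  [0.5,[0.02,0.1,0],0],
  [0.5,[0.03,0.1,0],0],
  [0.5,[0,0,0],0],
])

```text
clock: 13.3
position: [0.4748, -0.0262, 0.0576]
ee_rot: [-0.701, 0.702, -0.084, 0.089]
contact_force: [5.0, -1.9, 6.0]
width: 0.0125
```

```bash
cat > av.py <<'E'
# averaged reading; saves last wrist image
import sys
from rig import manip
from h import *
th=np.radians(-14.2); ex=np.array([np.cos(th),np.sin(th)]); ey=np.array([-ex[1],ex[0]]); o=np.array([.561,-.0759])
F=[];p=[];M=[]
n=int(sys.argv[2])
for i in range(n):
    s=manip.get_state();F.append(s["contact_force"]);p.append(s["position"]);M.append(np.r_[s["moment"],s["effort"][0]])
    im=manip.get_image("wrist")
F=np.array(F);p=np.array(p)
np.savez(f"pics/{sys.argv[1]}.npz",**im); cv2.imwrite(f"pics/{sys.argv[1]}.png",cv2.cvtColor(cv2.resize(im["pixels"],(800,600),interpolation=cv2.INTER_CUBIC),cv2.COLOR_RGB2BGR))
print(s["clock"],"Fxyz",(F[:,:2]@ex).mean().round(2),(F[:,:2]@ey).mean().round(2),F[:,2].mean().round(2),"sdFy",(F[:,:2]@ey).std().round(2),"pos",((p[:,:2]-o)@ex*1e3).mean().round(2),((p[:,:2]-o)@ey*1e3).mean().round(2),(p[:,2]*1e3).mean().round(2),"M,e0",np.mean(M,0).round(3))
E
python3 av.py w14 6; python3 bar.py w14
```

```text
13.55 Fxyz 5.0 -0.25 5.84 sdFy 0.3 pos -95.76 27.02 57.61 M,e0 [-0.233 -0.648 -0.125  0.74 ]
bar z 63.00081167374137
(45, [-95.4, 118.4, 39.6])
(51, [-95.4, 116.2, 39.8])
(57, [-95.3, 113.9, 40.0])
(63, [-95.3, 111.5, 40.5])
(69, [-95.3, 109.2, 40.5])
(75, [-95.3, 106.9, 40.1])
(81, [-95.3, 104.6, 40.4])
(87, [-95.3, 102.2, 40.5])
(93, [-95.2, 99.8, 39.6])
(99, [-95.2, 97.4, 40.1])
(105, [-95.2, 95.0, 40.2])
(111, [-95.2, 92.5, 40.3])
(117, [-95.2, 90.0, 40.5])
(123, [-95.2, 87.5, 40.2])
(129, [-95.6, 85.0, 40.7])
(135, [-95.3, 83.3, 50.1])
(141, [-95.7, 83.3, 71.8])
(147, [-95.8, 81.7, 75.2])
(153, [-96.1, 79.8, 75.3])
(159, [-95.8, 77.8, 75.7])
(165, [-95.7, 75.7, 75.4])
(171, [-96.1, 73.7, 75.5])
(177, [-95.7, 71.5, 74.9])
(183, [-95.5, 67.3, 66.3])
(189, [-95.5, 65.0, 66.2])
(195, [-95.5, 62.7, 66.2])
(201, [-95.5, 60.4, 66.5])
(207, [-95.4, 57.9, 66.1])
(213, [-95.4, 55.5, 65.9])
(219, [-95.4, 53.0, 65.7])
(225, [-95.4, 50.6, 65.9])
(231, [-95.4, 48.3, 66.3])
```

View pics/w14.png

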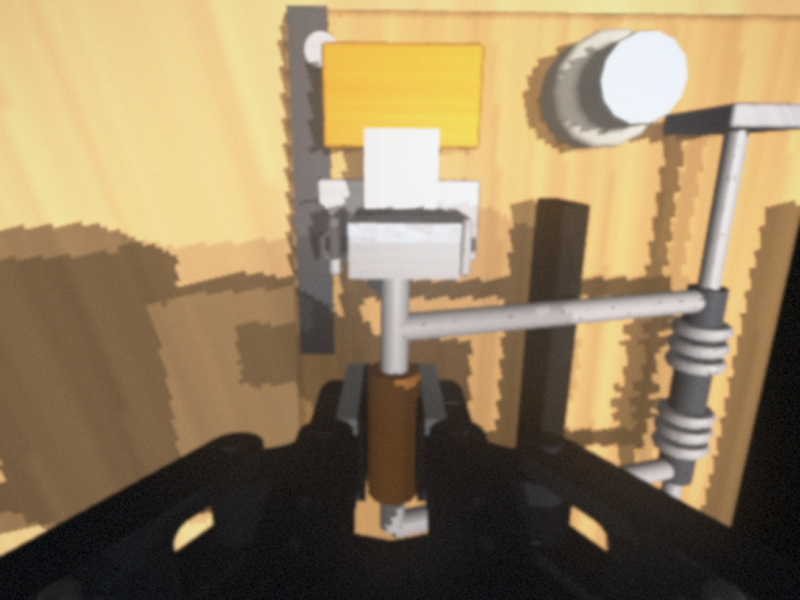

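Emit:
arm_command([
  [0.5,[0.01,0.05,0],0],
  [0.5,[0.01,0.05,0],0],
  [0.5,[0.02,0.05,0],0],
  [0.5,[0.01,0.04,0],0],
  [0.5,[0,0,0],0],
])

```text
clock: 14.1
position: [0.4753, -0.0244, 0.0576]
ee_rot: [-0.701, 0.702, -0.084, 0.089]
contact_force: [5.0, -1.8, 5.6]
width: 0.0125
```

```bash
python3 av.py w15 6
```

```text
14.35 Fxyz 4.88 -0.59 6.12 sdFy 0.3 pos -95.75 28.92 57.6 M,e0 [-0.279 -0.625 -0.14   0.885]
```

Emit:
arm_command([
  [0.5,[0.01,0.03,0],0],
  [0.5,[0,0.02,0],0],
  [0.5,[0,0,0],0],
])

```text
clock: 14.7
position: [0.4754, -0.0239, 0.0576]
ee_rot: [-0.701, 0.702, -0.084, 0.089]
contact_force: [4.9, -2.7, 5.5]
width: 0.0126
```

```bash
python3 av.py w16 6
```

```text
14.95 Fxyz 5.02 -0.59 5.69 sdFy 0.53 pos -95.75 29.39 57.6 M,e0 [-0.283 -0.643 -0.122  0.951]
```

Emit:
arm_command([
  [0.5,[0.01,0.03,0],0],
  [0.5,[0,0.02,0],0],
  [0.5,[0,0,0],0],
])

```text
clock: 15.3
position: [0.4755, -0.0234, 0.0576]
ee_rot: [-0.701, 0.702, -0.084, 0.089]
contact_force: [5.9, -2.0, 6.7]
width: 0.0123
```

```bash
python3 av.py w17 6
```

```text
15.55 Fxyz 5.35 -0.59 5.58 sdFy 0.31 pos -95.74 29.91 57.6 M,e0 [-0.308 -0.629 -0.149  0.966]
```

Emit:
arm_command([
  [0.5,[0.01,0.03,0],0],
  [0.5,[0,0.02,0],0],
  [0.5,[0,0,0],0],
])

```text
clock: 15.9
position: [0.4756, -0.0229, 0.0576]
ee_rot: [-0.701, 0.702, -0.084, 0.089]
contact_force: [5.6, -2.0, 5.6]
width: 0.0122
```

```bash
python3 av.py w18 6
```

```text
16.15 Fxyz 5.26 -0.56 5.22 sdFy 0.39 pos -95.75 30.42 57.59 M,e0 [-0.301 -0.631 -0.165  0.977]
```

Emit:
arm_command([
  [0.5,[0.01,0.02,0],0],
  [0.5,[0,0.01,0],0],
  [0.5,[0,0,0],0],
])

```text
clock: 16.5
position: [0.4757, -0.0226, 0.0576]
ee_rot: [-0.701, 0.702, -0.084, 0.089]
contact_force: [4.8, -1.1, 6.0]
width: 0.0124
```

```bash
python3 av.py w19 6
```

```text
16.75 Fxyz 5.04 -0.14 5.24 sdFy 0.35 pos -95.75 30.72 57.59 M,e0 [-0.292 -0.628 -0.141  0.992]
```

Emit:
arm_command([
  [0.5,[0.01,0.02,0],0],
  [0.5,[0,0.01,0],0],
  [0.5,[0,0,0],0],
])

```text
clock: 17.1
position: [0.4758, -0.0223, 0.0576]
ee_rot: [-0.701, 0.702, -0.084, 0.089]
contact_force: [4.4, -1.7, 5.8]
width: 0.0121
```

```bash
python3 av.py w20 6; python3 bar.py w20 | sed -n 14,30p
```

```text
17.35 Fxyz 4.91 -0.46 5.25 sdFy 0.42 pos -95.74 31.04 57.59 M,e0 [-0.289 -0.646 -0.15   0.991]
(117, [-95.2, 94.0, 40.6])
(123, [-95.1, 91.5, 40.5])
(129, [-95.1, 89.0, 40.3])
(135, [-95.1, 86.4, 40.0])
(141, [-95.1, 83.9, 40.8])
(147, [-95.4, 83.4, 56.8])
(153, [-95.7, 83.3, 72.2])
(159, [-95.7, 81.8, 75.6])
(165, [-95.7, 79.8, 75.5])
(171, [-95.7, 77.7, 75.5])
(177, [-95.7, 75.6, 75.2])
(183, [-95.7, 73.6, 75.7])
(189, [-95.7, 71.4, 75.2])
(195, [-95.4, 66.7, 66.1])
(201, [-95.4, 64.3, 66.2])
(207, [-95.6, 62.1, 66.7])
(213, [-95.4, 59.5, 65.9])
```

View pics/w20.png

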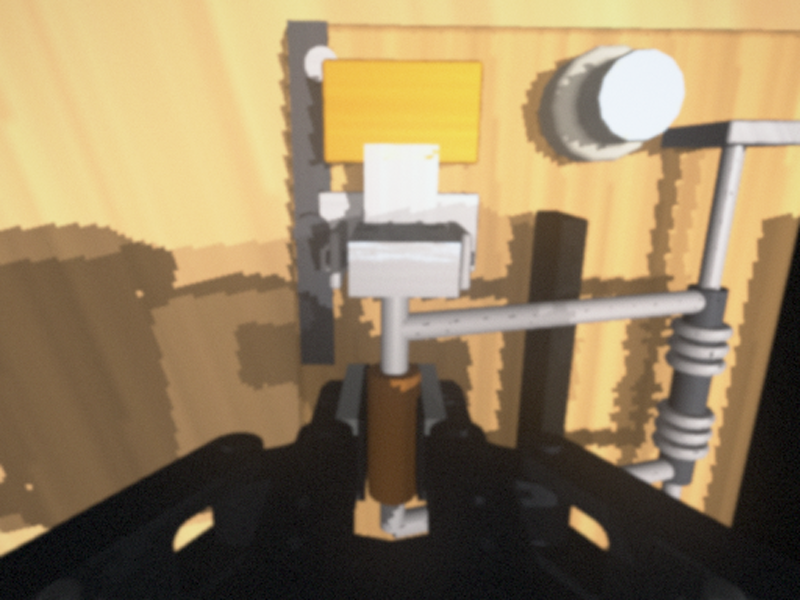

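Emit:
arm_command([
  [0.5,[0.01,0.02,0],0],
  [0.5,[0,0.02,0],0],
  [0.5,[0,0,0],0],
])

```text
clock: 17.7
position: [0.4759, -0.0219, 0.0576]
ee_rot: [-0.701, 0.702, -0.084, 0.089]
contact_force: [5.5, -2.5, 5.2]
width: 0.0121
```

```bash
python3 av.py w21 5
```

```text
17.9 Fxyz 5.83 -0.93 5.22 sdFy 0.17 pos -95.75 31.46 57.59 M,e0 [-0.286 -0.645 -0.152  0.985]
```

Emit:
arm_command([
  [0.5,[0.01,0.02,0],0],
  [0.5,[0,0.02,0],0],
  [0.5,[0,0,0],0],
])

```text
clock: 18.25
position: [0.476, -0.0217, 0.0576]
ee_rot: [-0.701, 0.702, -0.084, 0.089]
contact_force: [3.7, -1.9, 5.4]
width: 0.013
```

```bash
python3 av.py w22 5
```

```text
18.45 Fxyz 4.76 -1.12 5.37 sdFy 0.2 pos -95.74 31.72 57.59 M,e0 [-0.388 -0.615 -0.141  1.292]
```

Emit:
arm_command([
  [0.5,[0,0.01,0],0],
  [0.5,[0,0.01,0],0],
  [0.5,[0,0,0],0],
])

```text
clock: 18.8
position: [0.476, -0.0216, 0.0576]
ee_rot: [-0.701, 0.703, -0.084, 0.089]
contact_force: [4.2, -2.1, 5.3]
width: 0.0127
```

```bash
python3 av.py w23 5; python3 bar.py w23 | sed -n 17,26p
```

```text
19.0 Fxyz 4.9 -1.58 5.4 sdFy 0.61 pos -95.74 31.78 57.59 M,e0 [-0.452 -0.586 -0.166  1.533]
(135, [-95.1, 87.1, 39.9])
(141, [-95.1, 84.5, 40.1])
(147, [-95.3, 83.4, 51.4])
(153, [-95.6, 83.6, 68.7])
(159, [-95.7, 82.5, 75.1])
(165, [-95.7, 80.5, 75.4])
(171, [-95.7, 78.5, 75.5])
(177, [-95.7, 76.5, 75.9])
(183, [-95.7, 74.2, 75.0])
(189, [-95.6, 72.2, 75.4])
```

Emit:
arm_command([
  [0.5,[0.03,-0.01,0.1],0],
  [0.5,[0.03,-0.01,0.1],0],
  [0.5,[0.03,0,0.1],0],
  [0.5,[0.03,-0.01,0.1],0],
  [0.5,[0,0,0],0],
])

```text
clock: 19.55
position: [0.477, -0.0219, 0.0612]
ee_rot: [-0.701, 0.702, -0.084, 0.089]
contact_force: [5.8, -3.9, 2.4]
width: 0.0126
```

```bash
python3 av.py w24 4; python3 bar.py w24|head -1
```

```text
19.7 Fxyz 6.45 -2.41 2.4 sdFy 0.63 pos -94.71 31.78 61.24 M,e0 [-0.445 -0.548 -0.138  1.501]
bar z 66.40471747273138
```

Emit:
arm_command([
  [0.5,[0.03,-0.01,0.1],0],
  [0.5,[0.04,-0.01,0.1],0],
  [0.5,[0.04,-0.01,0.1],0],
  [0.5,[0,0,0],0],
])

```text
clock: 20.15
position: [0.4783, -0.0221, 0.0643]
ee_rot: [-0.701, 0.702, -0.083, 0.089]
contact_force: [4.6, -2.1, 1.5]
width: 0.0123
```

```bash
python3 av.py w25 4; python3 bar.py w25|head -1
```

```text
20.3 Fxyz 5.81 -1.48 1.84 sdFy 0.42 pos -93.39 31.87 64.29 M,e0 [-0.42  -0.827 -0.078  1.171]
bar z 70.38790858667208
```

Emit:
arm_command([
  [0.5,[0.02,-0.01,0.05],0],
  [0.5,[0.02,0,0.05],0],
  [0.5,[0,0,0],0],
])

```text
clock: 20.65
position: [0.4784, -0.0221, 0.0647]
ee_rot: [-0.701, 0.702, -0.084, 0.089]
contact_force: [6.0, -2.3, -3.1]
width: 0.0124
```

```bash
python3 av.py w26 4; python3 bar.py w26|sed -n '1p;17,32p'
```

```text
20.8 Fxyz 6.74 -0.78 -2.41 sdFy 0.27 pos -93.27 31.88 64.69 M,e0 [-0.44  -0.898 -0.041  1.112]
bar z 70.56548551543554
(135, [-92.5, 86.6, 40.6])
(141, [-92.5, 83.8, 39.5])
(147, [-92.9, 83.7, 59.7])
(153, [-93.2, 83.6, 75.7])
(159, [-93.1, 81.4, 75.2])
(165, [-93.1, 79.3, 75.2])
(171, [-93.1, 77.1, 75.4])
(177, [-93.1, 74.9, 75.3])
(183, [-93.1, 72.7, 75.4])
(189, [-93.0, 70.1, 74.3])
(195, [-93.0, 67.6, 73.6])
(201, [-93.0, 65.4, 74.0])
(207, [-93.0, 62.9, 73.3])
(213, [-93.0, 60.6, 73.6])
(219, [-92.9, 58.1, 73.3])
(225, [-92.9, 55.9, 74.0])
```

View pics/w26.png

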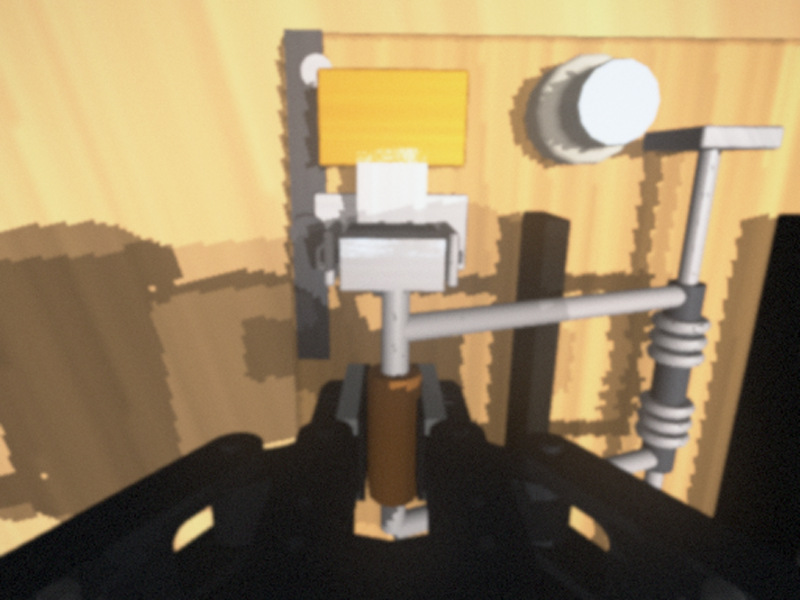

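Emit:
arm_command([
  [0.5,[0.1,-0.02,-0.02],0],
  [0.5,[0.1,-0.03,-0.02],0],
  [0.5,[0.1,-0.02,-0.02],0],
  [0.5,[0,0,0],0],
], grip_force=25)

```text
clock: 21.25
position: [0.4783, -0.0219, 0.0638]
ee_rot: [-0.702, 0.702, -0.086, 0.086]
contact_force: [-0.4, -1.9, 8.0]
width: 0.0125
```

```bash
python3 av.py w27 4; python3 bar.py w27|sed -n '1p'
```

```text
21.4 Fxyz 0.92 -1.55 7.74 sdFy 0.28 pos -93.43 32.07 63.81 M,e0 [-0.281 -0.079 -0.132  0.959]
bar z 69.65879495738443
```

Emit:
arm_command([
  [0.5,[0,-0.02,0.1],0],
  [0.5,[0,0,0.1],0],
  [0.5,[0,0,0],0],
])

```text
clock: 21.75
position: [0.4785, -0.0219, 0.0647]
ee_rot: [-0.702, 0.702, -0.086, 0.086]
contact_force: [2.8, -1.6, -0.4]
width: 0.0125
```

```bash
python3 av.py w28 4; python3 bar.py w28|sed -n '1p'
```

```text
21.9 Fxyz 2.63 -1.26 0.66 sdFy 0.26 pos -93.23 32.11 64.61 M,e0 [-0.352 -0.39  -0.047  0.969]
bar z 70.46470066396556
```

Emit:
arm_command([
  [1.3,[0,0,0],0],
  [1.5,[0,0,0],0],
  [1.8,[0,0,0],0],
  [2.2,[0,0,0],0],
  [2.6,[0,0,0],0],
], grip_force=20)

```text
clock: 22.45
position: [0.4775, -0.0214, 0.0642]
ee_rot: [0.702, -0.702, 0.087, -0.086]
contact_force: [-0.1, 0.1, 0.3]
width: 0.0259
```

```bash
python3 av.py w29 2; python3 bar.py w29|sed -n '1p;17,32p'
```

```text
22.5 Fxyz -0.33 0.17 -0.04 sdFy 0.07 pos -94.17 32.36 64.2 M,e0 [ 0.014  0.009 -0.025  0.004]
bar z 70.57374422145823
(135, [-93.5, 87.1, 39.7])
(141, [-93.4, 84.4, 40.1])
(147, [-93.6, 83.8, 56.9])
(153, [-93.8, 84.2, 75.6])
(159, [-93.8, 81.9, 75.0])
(165, [-93.8, 79.8, 75.3])
(171, [-93.7, 77.7, 75.6])
(177, [-93.7, 75.5, 75.4])
(183, [-93.7, 73.3, 75.6])
(189, [-93.7, 70.5, 73.6])
(195, [-93.6, 68.2, 73.4])
(201, [-93.6, 66.1, 74.3])
(207, [-93.6, 63.6, 73.9])
(213, [-93.6, 61.2, 73.6])
(219, [-93.6, 59.0, 74.2])
(225, [-93.6, 56.4, 73.8])
```

View pics/w29.png

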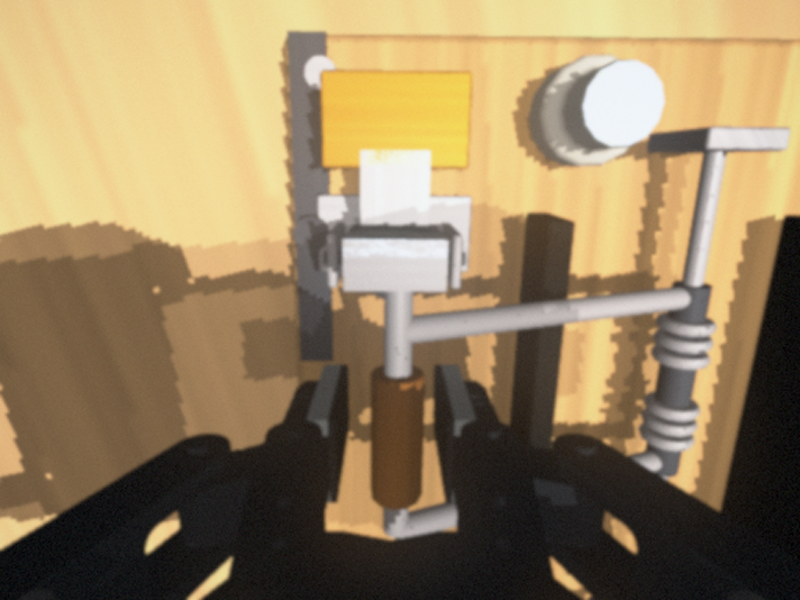

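Emit:
arm_command([
  [3.4,[0,0,0],0],
  [3.4,[0,0,0.5],0],
  [3.4,[0,0,1],0],
  [3.4,[0,0,2],0],
  [3.4,[0,0,3],0],
  [3.4,[0,0,3],0],
  [3.4,[0,0,3],0],
  [3.4,[0,0,3],0],
  [3.4,[0,0,3],0],
  [3.4,[0,0,0],0],
])

```text
clock: 23.55
position: [0.481, -0.0222, 0.2547]
ee_rot: [-0.702, 0.702, -0.083, 0.09]
contact_force: [0.9, 0.0, 0.1]
width: 0.0342
```

```bash
python3 av.py w30 2; python3 - <<'E'
from rig import manip
from h import *
im=manip.get_image("scene"); c=im["pixels"][130:270,170:320]
cv2.imwrite("pics/s30.png",cv2.cvtColor(cv2.resize(c,None,fx=4,fy=4,interpolation=cv2.INTER_CUBIC),cv2.COLOR_RGB2BGR))
E
```

```text
23.6 Fxyz 0.63 0.4 -0.23 sdFy 0.16 pos -91.35 32.39 253.54 M,e0 [ 0.    -0.019  0.     0.047]
```

View pics/w30.png

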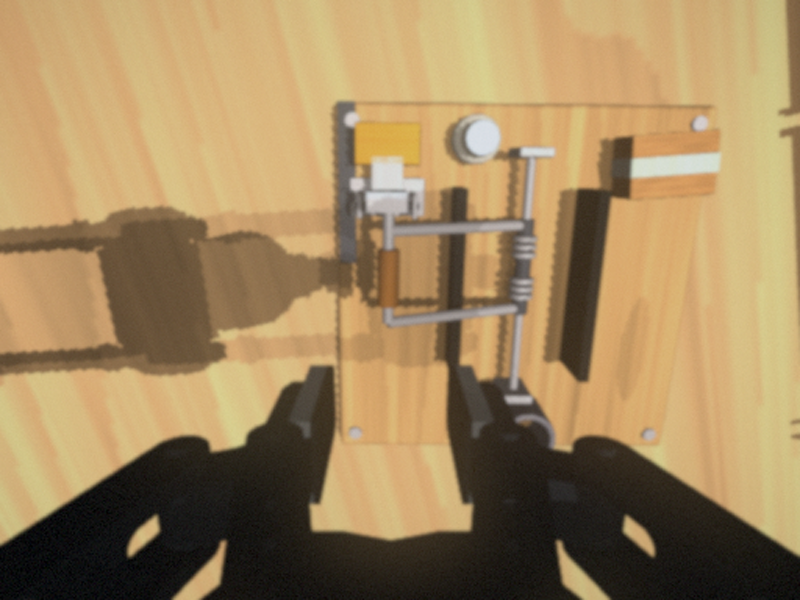

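View pics/s30.png

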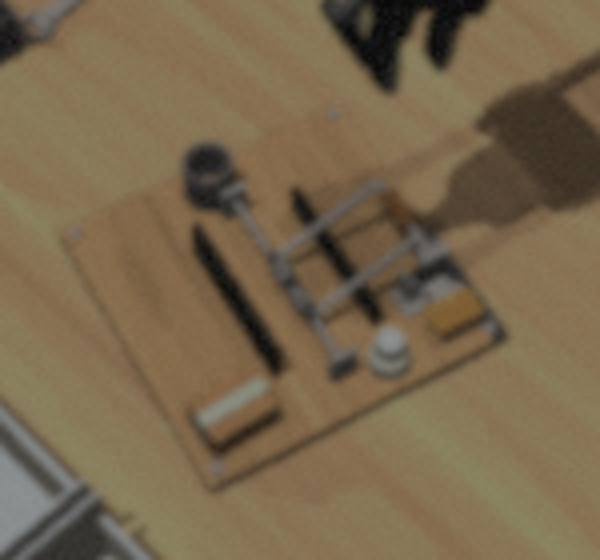

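The arm stays hooked under the lip after release. The coupling, reducer and box are where they started. I'm handing the job in.

```bash
python3 -c "
from rig import manip
print(manip.sign_off())"
```

```text
the job is handed in; nothing more can be done
None
```

The trap is set: its arm is hooked under the catch's lip, and I handed the job in at about 23.7 s of the 48 s.

- **Drawing over:** I took the wooden grip and drew the arm over in small steps to a swing of about 2.34 rad, without meeting the rubber rest.
- **Finding the catch:** I slid the arm along the axle and crept the last few millimetres. It touched the heel after about 32 mm of travel. I stopped at about 1 N, below the 2 N at which the catch begins to lean.
- **Letting go:** I raised the arm until the lip carried the load, with a net vertical force on the tool of about 0.7 N. Then I opened the fingers slowly and lifted clear.

**Last checks:** After release the bar stayed at its hooked height (70.6 mm, against 70.5 mm just before) and the tool force was near zero. About 1 s later, with the tool 25 cm up, the wrist and scene pictures showed the arm still set. The coupling, reducer and nut box stood where they were. I did not compare the other bystanders afterwards, but the robot never went near them.

**What disagreed or went less smoothly:**
- **Swing readings:** The swing worked out from the tool position and from the camera differed by about 0.03 rad, so I aimed for the middle.
- **Slip in the pads:** The grip rolled about 6 mm in the pads early in the draw. Pressing it back took a force of about 27 N along the arm for a moment, within the limits.
- **Load came back:** Easing off the sideways strain put about 8 N of load back on the tool for a moment. I raised it again before letting go.
- **Sideways reading:** The tool read about 0.3 mm further along than at first contact with the heel. The catch may have leaned that much, out of the 2 mm at which it stops holding.

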